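# Refit the sanding box hatch cover from behind the cans

### The arm

A 6-joint arm with a two-finger parallel gripper is mounted at the origin on the work surface. World frame = base frame: x ahead of the robot, y to its left, z up, the work surface at z = 0. Lengths are in m, angles in degrees, forces in N, time in s.
With the tool pointing down it reaches from about 0.375 to 0.9 m from the base axis. Payload 3.1 kg.
Tool frame: the origin (TCP) lies at the very end of the fingers, on their centre line; the grasp point (between the pads) lies 19 mm behind it; z points along the fingers, y is the line along which they close (so a half turn about z gives the same grasp; the last joint's range is limited). The gripper opens to 87 mm and grips with 3 to 60 N. Pads are 19 mm wide; open, the fingers measure 117 mm over their backs; the gripper's body (75 mm by 190 mm) begins 51 mm behind the grasp point.
Start: joints at [-85.915, 30.224, 82.088, -0, 67.689, -10.227], TCP at [0.155, -0.606, 0.223] pointing down, gripper open.
Joint ranges: [-176.69, 176.69], [-43.24, 126.21], [12.49, 139.97], [-82, 262], [0, 151.66], [-163.58, 163.58]. Speed limits (degrees/s): [159.86, 159.86, 180, 180, 180, 180].

### API

Orientations are given as a 3x3 rotation matrix whose columns are the frame's x, y, z axes.
In Python, from rig import bot gives the robot as it stands.
- The arm moves only by the tool move_arm, never from a script. Its argument "increments" is a list of rows, each an object with "xyz": the shift along the tool's x, y, z in mm, a list of three; "roll": the turn about the tool's z in rad; "grip": the opening in per cent of the stroke, from 0 (shut) to 100 (fully open). A call has 1 to 5 rows; each row shifts and turns the commanded pose from where the row before left it, along the tool's axes as they then stand; what a row does not reach is not made up. A row lasts 1/12 s, in which the tool goes at most 41.7 mm and 7.16 degrees, less where a joint would pass 70% of its speed; a pose out of reach is approached as far as the arm can. A call is refused whole if a number of a shift passes 41.7 or a number of a turn 0.125, either way. A call with a gripper value outside its range is refused whole. The fingers move at their own pace and stop on an object; the grip force is fixed at half the most. Time passes only in rows, so rows that do not move let the fingers close. It gives the time, the measured TCP pose, the force, the opening and the grip force at its end, in the units of the state.
- bot.read_state(): the state, without advancing time (a new reading comes with each control period).
- bot.capture(name): name is "scene" or "top" or "wrist"; returns (picture, depth): 420x560x3 uint8, red, green, blue; 420x560 float32, m along the optical axis (not along the pixel's ray), 0 where there is no reading.
- bot.camera_model(name): a dict with "intrinsics" (3x3 intrinsics, pixels), "rvec" (rotation vector, rad) and "tvec" (3), from world to camera coordinates, as OpenCV has them; the wrist camera has in their place "tool_from_camera" (4x4, takes a point from camera to tool coordinates, whose origin is the TCP and whose axes are the flange's). Camera axes: x right, y down, z forward; pixel columns grow to the right and rows downward; lengths in m; the calibration is good to about 2 mm. A picture is of the moment at which its call begins: read the wrist's pose just before it. camera_model takes no time and is no camera call.
- bot.hand_in(): hands the job in; it is judged then, once.
Trained networks look in the newest picture that a camera, given by its name, has taken for a name from the list of things; names that differ only in an ending like _2 or _b are one class to them, and where a whole thing is asked for, a point or a joint stands for the part that bears it (a point fixed in the world has none). Each returns a list of dicts, best first, with "conf" (0 to 1); they miss things now and then, are a little off and sometimes report something else, mostly with a low value. They report only what shows in the picture. A call takes as long as a camera call.
- bot.spot_in(label, camera): "at" ([x, y, z] in m, in the coordinates of the camera as it stood for that picture, good to about 4 mm: the middle of the surface that is visible of it).
- bot.trace(label, camera): "mask" (420x560 bool, what is visible of it).
The state is a dict: "time_s": time; "joint_positions": joint angles; "qvel": joint speeds; "tau": joint torques, N m; "position": TCP position; "tcp_rot": TCP orientation; "force": force on the tool from outside, world axes, zero at the start; "moment": the same for the moment, N m; "opening": opening from 0.0 (shut) to 1.0 (fully open); "grasp_force": force on a finger pad.
Only numpy, scipy, OpenCV 4.12 (cv2) and the standard library are available. Lean on these libraries where they do the work, as an engineer would, in place of code of your own. Each camera call takes 0.05 s, during which the arm holds its last target. There are 200 camera calls.

### The job

The filter hatch of the sanding box is open and its cover lies at the back of the tray, behind the aerosol can, the jar and the tin. Set those three upright on the sheet of cardboard, fetch the cover and close the hatch with it (one long edge goes in under the steel lip, then lay it down flat in its recess), and put the can, the jar and the tin back in the tray, each upright where it stood. Do not tip them over, and leave the rasp plate and the hex key where they lie.

Things in the scene. Friction and masses are not known exactly. Their poses are not given: they have to be found in the camera images.
- cover: Loose hatch cover, 0.2 kg: aluminium plate 64 (its x) x 118 (its y) x 6 mm with a black bow handle along its y over the middle: bar 12 wide, 90 long, 28 to 44 mm above the origin, posts at y +-40. Origin: centre of the plate's underside, z up. Same both ways round. Too long (64) to drop flat past the lip (59 free): tilt about 20 degrees, slide the low long edge under the lip, rotate flat.
- sanding_box: Fixed grey box, deck 70 mm high, x -75 to 205, y +-120. Origin on the bench under the centre of the hatch recess; x away from robot. Recess: x +-35, y +-62, 6 deep: ledge at z 64 around a filter hole (x -15 to 27, y +-54). Steel lip on the -x edge, y +-55, overhangs x -35 to -24; underside z 75.5, top 78. Seated cover: origin x, y 0 (+-3 play), z 64, its x along this x; either way round.
- tray: Fixed blue sheet-metal bench tray, 180 (x) x 240 (y) mm, rim 15 mm high, walls and floor 3 mm thick. Origin: centre of its underside; x points away from the robot (yaw within 0.15 rad). The containers stand in a row along its y at x about -51 mm, 78 mm apart, in any order; the cover lies behind them at x about +16 mm, handle along the row.
- card_sheet: Sheet of plain brown cardboard 150 (x) x 250 (y) x 4 mm lying flat on the bench (it does not slide): the side area. Origin: centre of its underside; x points away from the robot (yaw within 0.15 rad).
- aerosol: Loose upright aerosol can with a full-width black cap and a paper band, about 0.22 kg: round, 52 mm across, 150 mm tall (cap 51 mm across, straight from 110 to 142 mm, then domed). Origin: centre of its underside.
- jar: Loose upright white plastic jar with a grey screw lid, about 0.25 kg: round, 54 mm across, 115 mm tall (lid 56 mm across, from 88 to 115 mm). Origin: centre of its underside.
- tin: Loose upright rectangular steel tin with a paper label, about 0.28 kg: 46 (its x) x 58 (its y) mm, body 125 mm tall, black screw cap 24 mm across and 14 mm high on top at y = +12 mm. Origin: centre of its underside; its x is roughly along the tray's x.
- rasp: Bystander: gold triangular rasp plate, about 80 mm, 9 mm high, lying on the bench near the robot. Origin: centre of its underside.
- hex_key: Bystander: L-shaped dark steel hex key, 110 x 40 mm, 8 mm thick, lying on the bench near the robot. Origin under the middle of its long arm.

How it is judged (in metres and radians):
On the way, in this order (a step that is already met when the one before it is completed fails the run):
1. the aerosol can, the jar and the tin all stand upright on the cardboard sheet (x of aerosol in the frame of card_sheet between -0.075 and 0.075 m and y of aerosol in the frame of card_sheet between -0.125 and 0.125 m and z of each of aerosol, jar, tin in the frame of card_sheet below 0.009 m and angle between each of aerosol, jar, tin's own z axis and vertical below 0.15 rad and x of jar in the frame of card_sheet between -0.075 and 0.075 m and y of jar in the frame of card_sheet between -0.125 and 0.125 m and x of tin in the frame of card_sheet between -0.075 and 0.075 m and y of tin in the frame of card_sheet between -0.125 and 0.125 m), for 0.2 s.
2. the cover lies flat in the hatch recess, one edge under the lip (horizontal distance between cover and sanding_box below 0.008 m and z of cover in the frame of sanding_box between 0.061 and 0.067 m and angle between the z axis of cover and the z axis of sanding_box, either way round below 0.04 rad and angle between the x axis of cover and the x axis of sanding_box, either way round below 0.12 rad and linear speed of cover below 0.02 m/s), for 0.2 s.
At the end, for the whole second after the job is handed in: The cover lies flat in the recess of the sanding box, hooked under the lip (within 8 mm of its centre, level with the deck within 3 mm, within 0.04 rad of flat), and the can, the jar and the tin each stand upright in the tray within 15 mm of where they stood at the start, all at rest (all of step 2 and distance of each of aerosol, jar, tin from where it was at the start of the episode below 0.015 m and angle between each of aerosol, jar, tin's own z axis and vertical below 0.1 rad and linear speed of each of aerosol, jar, tin below 0.02 m/s); the robot touches nothing.
It fails at once if the can, the jar or the tin is tipped over (leans more than 30 degrees) (angle between any of aerosol, jar, tin's own z axis and vertical above 0.52 rad).
It fails at once if the rasp plate is pushed more than 30 mm from where it lay (distance of rasp from where it was at the start of the episode above 0.03 m).
It fails at once if the hex key is pushed more than 30 mm from where it lay (distance of hex_key from where it was at the start of the episode above 0.03 m).
It also fails if it takes over 152 s, if anything falls off the work surface, if the arm or the gripper's body presses on something with over 40 N, if the wrist force passes 120 N, or if a joint passes its speed limit or range.

## Working session

There is one attempt and no reset: what is moved stays moved. The work goes in short steps, Python scripts to look and compute and a tool call to move; the robot and the scene stay as the last step left them, time stands still between calls to the robot, and variables do not carry over. Pictures are saved under pics/ and viewed, at most 14 in all, crops included, and the job is handed in when it is done.

Besides the shell and the picture viewer there is one more tool, called after "Call:" in YAML: its name, and indented under it one key for each argument. move_arm: Moves the arm, as the interface text tells. Its arguments: {"type":"object","properties":{"increments":{"type":"array"}},"required":["increments"]}

```bash
mkdir -p pics
cat > h.py <<'E'
from rig import bot
import numpy as np, cv2
def T(cam):
    m=bot.camera_model(cam); K=np.array(m['intrinsics'])
    if cam=='wrist':
        s=bot.read_state(); W=np.eye(4); W[:3,:3]=s['tcp_rot']; W[:3,3]=s['position']
        return K, W@np.array(m['tool_from_camera'])
    C=np.eye(4); C[:3,:3]=cv2.Rodrigues(np.array(m['rvec']))[0]; C[:3,3]=np.ravel(m['tvec'])
    return K, np.linalg.inv(C)
def cloud(d,K,M):
    v,u=np.mgrid[:d.shape[0],:d.shape[1]]
    p=np.stack([(u-K[0,2])/K[0,0]*d,(v-K[1,2])/K[1,1]*d,d,np.ones_like(d)],-1)
    return (p@M.T)[...,:3]
def look(cam,name=None):
    K,M=T(cam); im,d=bot.capture(cam)
    if name: cv2.imwrite('pics/'+name+'.png',im[:,:,::-1])
    return im,cloud(d,K,M),d>0,M
def st():
    s=bot.read_state(); R=np.array(s['tcp_rot'])
    print(round(s['time_s'],2),np.round(s['position'],4),'yaw x',round(float(np.degrees(np.arctan2(R[1,0],R[0,0]))),2),'z',np.round(R[:,2],3),'open',round(s['opening'],3),s['grasp_force'],np.round(s['force'],1),np.round(s['joint_positions'],0))
    return s
E
python3 - <<'E'
from h import *
st()
for c in ['scene','top']:
    im,P,ok,M=look(c,c+'0')
    for l in ['cover','sanding_box','tray','card_sheet','aerosol','jar','tin','rasp','hex_key']:
        r=bot.trace(l,c)
        if not r: print(c,l,None); continue
        m=r[0]['mask']&ok; q=P[m]
        if len(q)<20: continue
        print(c,l,round(r[0]['conf'],2),m.sum(),'med',np.round(np.median(q,0),3),'p2',np.round(np.percentile(q,2,0),3),'p98',np.round(np.percentile(q,98,0),3))
    np.savez(c+'0.npz',im=im,P=P,ok=ok)
E
```

```text
0.0 [ 0.1545 -0.6049  0.2216] yaw x 14.31 z [-0.     0.002 -1.   ] open 1.0 0.0 [-0.2  0.4 -0.3] [-86.  30.  82.  -0.  68. -10.]
scene cover 0.72 912 med [ 0.602 -0.019  0.009] p2 [ 0.567 -0.078  0.003] p98 [0.629 0.034 0.047]
scene sanding_box 0.57 10517 med [0.62  0.318 0.068] p2 [0.439 0.192 0.017] p98 [0.743 0.429 0.073]
scene tray 0.68 2582 med [0.615 0.035 0.002] p2 [ 0.493 -0.12  -0.001] p98 [0.671 0.116 0.015]
scene card_sheet 0.77 2787 med [ 0.501 -0.317  0.004] p2 [ 0.417 -0.441 -0.   ] p98 [ 0.574 -0.2    0.007]
scene aerosol 0.62 945 med [0.542 0.075 0.099] p2 [0.508 0.048 0.009] p98 [0.549 0.096 0.153]
scene jar 0.81 799 med [ 0.548 -0.078  0.084] p2 [ 0.507 -0.108  0.006] p98 [ 0.557 -0.058  0.119]
scene tin 0.95 1045 med [ 0.548 -0.001  0.088] p2 [ 0.506 -0.032  0.007] p98 [0.553 0.025 0.141]
scene rasp 0.74 150 med [ 0.367 -0.092  0.006] p2 [ 0.336 -0.12   0.002] p98 [ 0.395 -0.069  0.011]
scene hex_key 0.65 42 med [0.382 0.109 0.006] p2 [0.364 0.08  0.   ] p98 [0.39  0.14  0.009]
top cover 0.73 1085 med [ 0.592 -0.026  0.011] p2 [ 0.562 -0.076  0.006] p98 [0.625 0.036 0.052]
top sanding_box 0.86 15349 med [0.56  0.313 0.071] p2 [0.425 0.19  0.03 ] p98 [0.711 0.436 0.078]
top tray 0.85 4385 med [0.61  0.024 0.004] p2 [ 0.485 -0.117 -0.   ] p98 [0.666 0.118 0.018]
top card_sheet 0.57 7268 med [ 0.49  -0.319  0.005] p2 [ 0.415 -0.44   0.001] p98 [ 0.569 -0.2    0.009]
top aerosol 0.57 852 med [0.508 0.069 0.15 ] p2 [0.494 0.048 0.015] p98 [0.538 0.095 0.157]
top jar 0.69 820 med [ 0.518 -0.081  0.118] p2 [ 0.5   -0.108  0.017] p98 [ 0.551 -0.057  0.122]
top tin 0.75 943 med [ 0.512 -0.004  0.128] p2 [ 0.499 -0.031  0.018] p98 [0.546 0.025 0.144]
top rasp 0.58 683 med [ 0.368 -0.084  0.008] p2 [ 0.327 -0.124  0.003] p98 [ 0.398 -0.061  0.013]
top hex_key 0.76 257 med [0.369 0.099 0.008] p2 [0.349 0.032 0.   ] p98 [0.386 0.145 0.012]
```

Run:
```python
from h import *
z=np.load('top0.npz');P,ok,im=z['P'],z['ok'],z['im'].copy()
zz=P[...,2]
def rect(l,m):
    q=P[m]; r=cv2.minAreaRect((q[:,:2]*1000).astype(np.float32)); print(l,len(q),'c',np.round(r[0],1),'size',np.round(r[1],1),'ang',round(r[2],2),'z',np.round(np.median(q[:,2])*1000,1))
x,y=P[...,0],P[...,1]
rect('jar lid',ok&(zz>.112)&(abs(y+.08)<.035)&(x>.45)&(x<.6))
rect('aer cap',ok&(zz>.142)&(abs(y-.07)<.035)&(x>.45)&(x<.6))
rect('tin body',ok&(zz>.122)&(zz<.136)&(abs(y)<.035)&(x>.45)&(x<.6))
rect('tin cap',ok&(zz>.137)&(abs(y)<.035)&(x>.45)&(x<.6))
rect('bar',ok&(zz>.035)&(zz<.06)&(abs(y+.02)<.06)&(x>.565)&(x<.65))
rect('deck',ok&(zz>.065)&(zz<.074)&(y>.15))
rect('lip',ok&(zz>.0765)&(zz<.085)&(y>.15))
h=ok&(zz<.06)&(y>.23)&(y<.39)&(x>.45)&(x<.62); rect('hole',h)
rect('tray rim',ok&(zz>.011)&(zz<.02)&(abs(y)<.15)&(x>.4)&(x<.72))
c=ok&(zz>.002)&(zz<.007)&(y<-.17)&(y>-.46)&(x>.38)&(x<.61); c=cv2.morphologyEx(c.astype(np.uint8),cv2.MORPH_OPEN,np.ones((5,5)))>0
rect('card',c)
```

```text
jar lid 592 c [526.8 -82.7] size [55.9 55. ] ang 13.2 z 118.8
aer cap 506 c [518.9  72.2] size [49.  49.7] ang 89.23 z 153.4
tin body 527 c [524.7  -3.2] size [46.8 57.7] ang 5.57 z 128.7
tin cap 113 c [523.6   9.4] size [22.  22.4] ang 89.02 z 142.9
bar 267 c [593.7 -21. ] size [13.7 88.7] ang 2.23 z 47.1
deck 11391 c [567.7 316.9] size [242.4 281.4] ang 82.53 z 71.3
lip 397 c [564.8 328.9] size [201.9 257. ] ang 75.03 z 79.0
hole 927 c [513.8 327. ] size [105.6  45.7] ang 83.09 z 45.7
tray rim 865 c [532.8  -2.2] size [267.6 240.7] ang 2.47 z 14.4
card 351 c [ 481.1 -328.4] size [215. 152.] ang 88.12 z 4.5
```

View pics/top0.png

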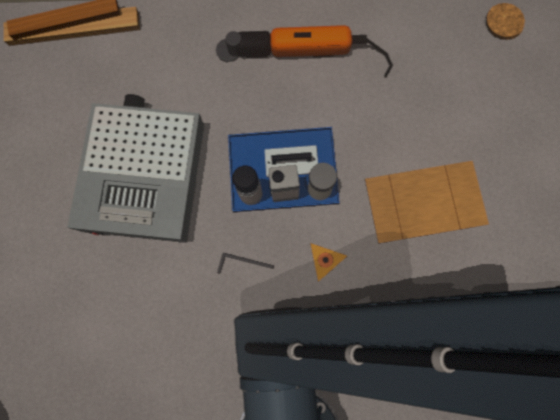

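View pics/scene0.png

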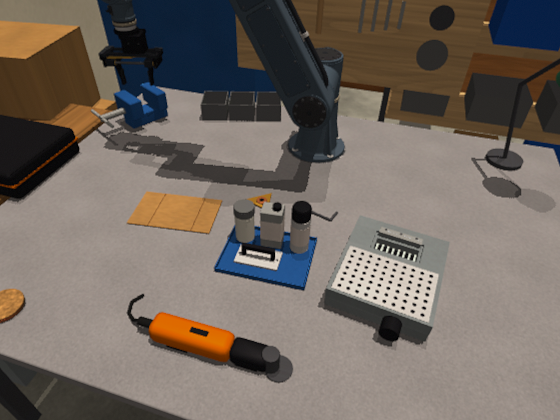

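The top view shows the box at left (hatch about pixel (130,200), lip on the near side), and the tray in the middle with the can (246,180), tin (284,180), jar (322,180) and cover (292,160). The card is at right (427,200), with the rasp (326,260) and hex key (245,262) nearer the robot. The scene view agrees: the can, tin and jar stand upright in front of the cover.

Call:
move_arm:
  increments:
    - {"xyz":[0,0,0],"roll":-0.124,"grip":100}
    - {"xyz":[0,0,0],"roll":-0.124,"grip":100}
    - {"xyz":[0,0,0],"roll":-0.124,"grip":100}
    - {"xyz":[0,0,0],"roll":-0.124,"grip":100}
    - {"xyz":[0,0,0],"roll":-0.124,"grip":100}

```text
time_s: 1.42
position: [0.1545, -0.6056, 0.2226]
tcp_rot: [[0.64, 0.768, 0.0], [0.768, -0.64, -0.0], [-0.0, 0.0, -1.0]]
force: [0.1, -0.0, 0.1]
opening: 1.0
grasp_force: 0.0
```

Call:
move_arm:
  increments:
    - {"xyz":[0,0,0],"roll":-0.124,"grip":100}
    - {"xyz":[0,0,0],"roll":-0.124,"grip":100}
    - {"xyz":[0,0,0],"roll":-0.124,"grip":100}
    - {"xyz":[0,0,0],"roll":-0.124,"grip":100}
    - {"xyz":[0,0,0],"roll":-0.124,"grip":100}

```text
time_s: 1.83
position: [0.1545, -0.6055, 0.2226]
tcp_rot: [[0.075, 0.997, 0.0], [0.997, -0.075, 0.0], [0.0, 0.0, -1.0]]
force: [0.4, -0.4, 0.7]
opening: 0.998
grasp_force: 0.0
```

Call:
move_arm:
  increments:
    - {"xyz":[0,0,0],"roll":-0.124,"grip":100}
    - {"xyz":[25,20,0],"roll":0,"grip":100}
    - {"xyz":[25,20,0],"roll":0,"grip":100}
    - {"xyz":[25,20,0],"roll":0,"grip":100}
    - {"xyz":[25,20,0],"roll":0,"grip":100}

```text
time_s: 2.25
position: [0.2306, -0.5012, 0.2225]
tcp_rot: [[-0.042, 0.999, 0.0], [0.999, 0.042, -0.0], [-0.0, 0.0, -1.0]]
force: [1.4, -0.5, 0.3]
opening: 1.001
grasp_force: 0.0
```

Call:
move_arm:
  increments:
    - {"xyz":[25,20,0],"roll":0,"grip":100}
    - {"xyz":[25,20,0],"roll":0,"grip":100}
    - {"xyz":[25,20,0],"roll":0,"grip":100}
    - {"xyz":[25,20,0],"roll":0,"grip":100}
    - {"xyz":[25,20,0],"roll":0,"grip":100}

```text
time_s: 2.67
position: [0.3254, -0.3718, 0.2228]
tcp_rot: [[-0.043, 0.999, 0.0], [0.999, 0.043, -0.0], [-0.0, 0.0, -1.0]]
force: [0.3, 0.2, 1.3]
opening: 0.999
grasp_force: 0.0
```

Call:
move_arm:
  increments:
    - {"xyz":[25,20,0],"roll":0,"grip":100}
    - {"xyz":[25,20,0],"roll":0,"grip":100}
    - {"xyz":[25,20,0],"roll":0,"grip":100}
    - {"xyz":[25,20,0],"roll":0,"grip":100}
    - {"xyz":[25,20,0],"roll":0,"grip":100}

```text
time_s: 3.08
position: [0.42, -0.2426, 0.2228]
tcp_rot: [[-0.043, 0.999, 0.001], [0.999, 0.043, -0.0], [-0.0, 0.0, -1.0]]
force: [0.7, -0.0, -0.9]
opening: 1.003
grasp_force: 0.0
```

Call:
move_arm:
  increments:
    - {"xyz":[25,20,0],"roll":0,"grip":100}
    - {"xyz":[25,20,0],"roll":0,"grip":100}
    - {"xyz":[25,20,0],"roll":0,"grip":100}
    - {"xyz":[0,0,0],"roll":0,"grip":100}
    - {"xyz":[0,0,0],"roll":0,"grip":100}

```text
time_s: 3.5
position: [0.4766, -0.1651, 0.2226]
tcp_rot: [[-0.047, 0.999, 0.0], [0.999, 0.047, -0.0], [-0.0, 0.0, -1.0]]
force: [-0.9, -0.0, 0.3]
opening: 1.0
grasp_force: 0.0
```

Call:
move_arm:
  increments:
    - {"xyz":[27,18,0],"roll":0,"grip":100}
    - {"xyz":[27,18,0],"roll":0,"grip":100}
    - {"xyz":[26,18,0],"roll":0,"grip":100}
    - {"xyz":[0,0,0],"roll":0,"grip":100}
    - {"xyz":[0,0,20],"roll":0,"grip":100}

```text
time_s: 3.92
position: [0.5295, -0.0851, 0.2055]
tcp_rot: [[-0.045, 0.999, 0.008], [0.999, 0.045, -0.004], [-0.004, 0.008, -1.0]]
force: [0.9, -1.1, -0.1]
opening: 1.003
grasp_force: 0.0
```

Run:
```python
from h import *
st(); im,P,ok,M=look('wrist','w1')
z=P[...,2]
for n,lo,hi in [('jar',.112,.125),('aer',.142,.16)]:
    m=(ok&(z>lo)&(z<hi)).astype(np.uint8)
    for c in cv2.findContours(m,cv2.RETR_EXTERNAL,cv2.CHAIN_APPROX_NONE)[0]:
        if len(c)>30:
            q=P[c[:,0,1],c[:,0,0]]; r=cv2.minAreaRect((q[:,:2]*1000).astype(np.float32)); print(n,np.round(r[0],1),np.round(r[1],1),round(r[2],1))
```

```text
3.92 [ 0.5295 -0.0851  0.2055] yaw x 92.58 z [ 0.008 -0.004 -1.   ] open 1.003 0.0 [ 0.9 -1.1 -0.1] [-21.  24.  96.  -0.  59. -24.]
jar [528.5 -82.7] [56.4 55.6] 3.4
jar [522.9  50. ] [33.   6.4] 2.5
aer [524.9   8.2] [21.9 22.3] 48.7
```

Call:
move_arm:
  increments:
    - {"xyz":[2,-1,30],"roll":0,"grip":100}
    - {"xyz":[0,0,30],"roll":0,"grip":100}
    - {"xyz":[0,0,30],"roll":0,"grip":100}
    - {"xyz":[0,0,27],"roll":0,"grip":100}
    - {"xyz":[0,0,0],"roll":0,"grip":100}

```text
time_s: 4.38
position: [0.5211, -0.0825, 0.0813]
tcp_rot: [[-0.041, 0.999, -0.01], [0.999, 0.041, 0.004], [0.004, -0.01, -1.0]]
force: [-0.7, -0.4, 0.1]
opening: 1.0
grasp_force: 0.0
```

Call:
move_arm:
  increments:
    - {"xyz":[0,0,0],"roll":0,"grip":0}
    - {"xyz":[0,0,0],"roll":0,"grip":0}
    - {"xyz":[0,0,0],"roll":0,"grip":0}
    - {"xyz":[0,0,0],"roll":0,"grip":0}
    - {"xyz":[0,0,0],"roll":0,"grip":0}

```text
time_s: 4.8
position: [0.5263, -0.0826, 0.0871]
tcp_rot: [[-0.043, 0.999, 0.003], [0.999, 0.043, -0.001], [-0.001, 0.003, -1.0]]
force: [0.4, -0.5, 1.0]
opening: 0.711
grasp_force: 0.0
```

Call:
move_arm:
  increments:
    - {"xyz":[0,0,0],"roll":0,"grip":0}
    - {"xyz":[0,0,0],"roll":0,"grip":0}
    - {"xyz":[0,0,0],"roll":0,"grip":0}
    - {"xyz":[0,0,-20],"roll":0,"grip":0}
    - {"xyz":[0,0,-20],"roll":0,"grip":0}

```text
time_s: 5.22
position: [0.5234, -0.0814, 0.1246]
tcp_rot: [[-0.043, 0.999, -0.005], [0.999, 0.043, 0.002], [0.002, -0.005, -1.0]]
force: [-0.7, -0.3, -2.7]
opening: 0.635
grasp_force: 30.0
```

Call:
move_arm:
  increments:
    - {"xyz":[-10,-2,-10],"roll":0,"grip":0}
    - {"xyz":[-26,-4,0],"roll":0,"grip":0}
    - {"xyz":[-26,-4,0],"roll":0,"grip":0}
    - {"xyz":[-26,-4,0],"roll":0,"grip":0}
    - {"xyz":[-26,-4,0],"roll":0,"grip":0}

```text
time_s: 5.63
position: [0.5112, -0.1981, 0.1351]
tcp_rot: [[-0.044, 0.999, -0.001], [0.999, 0.044, 0.0], [0.0, -0.001, -1.0]]
force: [-0.6, -0.5, -3.5]
opening: 0.631
grasp_force: 30.0
```

Call:
move_arm:
  increments:
    - {"xyz":[-26,-4,0],"roll":0,"grip":0}
    - {"xyz":[-26,-4,0],"roll":0,"grip":0}
    - {"xyz":[-26,-4,0],"roll":0,"grip":0}
    - {"xyz":[-26,-4,0],"roll":0,"grip":0}
    - {"xyz":[-26,-4,0],"roll":0,"grip":0}

```text
time_s: 6.05
position: [0.4965, -0.329, 0.1347]
tcp_rot: [[-0.043, 0.999, -0.002], [0.999, 0.043, 0.001], [0.001, -0.002, -1.0]]
force: [0.5, -0.0, -3.6]
opening: 0.638
grasp_force: 30.0
```

Call:
move_arm:
  increments:
    - {"xyz":[-26,-4,0],"roll":0,"grip":0}
    - {"xyz":[-26,-4,0],"roll":0,"grip":0}
    - {"xyz":[-15,-4,0],"roll":0,"grip":0}
    - {"xyz":[0,0,0],"roll":0,"grip":0}
    - {"xyz":[0,0,0],"roll":0,"grip":0}

```text
time_s: 6.47
position: [0.4876, -0.3952, 0.1347]
tcp_rot: [[-0.041, 0.999, -0.001], [0.999, 0.041, 0.002], [0.002, -0.001, -1.0]]
force: [1.1, 0.8, -3.8]
opening: 0.636
grasp_force: 30.0
```

Run:
```python
from h import *
st(); im,P,ok,M=look('top','t2')
cv2.imwrite('pics/t2c.png',cv2.resize(im[120:270,200:520,::-1],None,fx=2.4,fy=2.4))
```

```text
6.47 [ 0.4876 -0.3952  0.1347] yaw x 92.35 z [-0.001  0.002 -1.   ] open 0.636 29.995819106698036 [ 1.1  0.8 -3.8] [-49.  36.  86.   0.  58. -52.]
```

View pics/t2c.png

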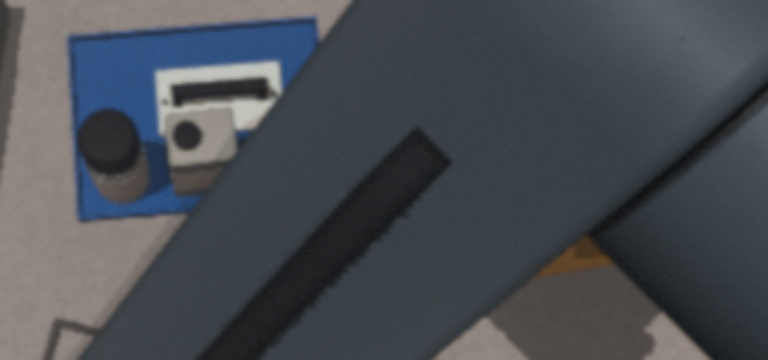

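The crop shows the arm hiding most of the card. The can (110,150) and tin (200,140) still stand in the tray, undisturbed.

Call:
move_arm:
  increments:
    - {"xyz":[0,0,18],"roll":0,"grip":0}
    - {"xyz":[0,0,14],"roll":0,"grip":0}
    - {"xyz":[0,0,8],"roll":0,"grip":0}
    - {"xyz":[0,0,4],"roll":0,"grip":0}
    - {"xyz":[0,0,2],"roll":0,"grip":0}

```text
time_s: 6.93
position: [0.4887, -0.3936, 0.0888]
tcp_rot: [[-0.044, 0.999, -0.001], [0.999, 0.044, 0.002], [0.002, -0.001, -1.0]]
force: [0.2, 0.5, -3.6]
opening: 0.637
grasp_force: 30.0
```

Call:
move_arm:
  increments:
    - {"xyz":[0,0,0],"roll":0,"grip":0}
    - {"xyz":[0,0,0],"roll":0,"grip":0}
    - {"xyz":[0,0,0],"roll":0,"grip":100}
    - {"xyz":[0,0,0],"roll":0,"grip":100}
    - {"xyz":[0,0,0],"roll":0,"grip":100}

```text
time_s: 7.35
position: [0.4894, -0.3958, 0.0907]
tcp_rot: [[-0.043, 0.999, 0.002], [0.999, 0.043, -0.002], [-0.002, 0.002, -1.0]]
force: [-0.0, -0.1, -0.3]
opening: 0.784
grasp_force: 0.0
```

Call:
move_arm:
  increments:
    - {"xyz":[0,0,0],"roll":0,"grip":100}
    - {"xyz":[0,0,0],"roll":0,"grip":100}
    - {"xyz":[0,0,0],"roll":0,"grip":100}
    - {"xyz":[0,0,-15],"roll":0,"grip":100}
    - {"xyz":[0,0,-25],"roll":0,"grip":100}

```text
time_s: 7.77
position: [0.4871, -0.3933, 0.1272]
tcp_rot: [[-0.043, 0.999, -0.005], [0.999, 0.043, 0.005], [0.005, -0.004, -1.0]]
force: [0.5, -0.6, 0.3]
opening: 0.993
grasp_force: 0.0
```

Call:
move_arm:
  increments:
    - {"xyz":[0,0,-30],"roll":0,"grip":100}
    - {"xyz":[0,0,-35],"roll":0,"grip":100}
    - {"xyz":[25,4,0],"roll":0,"grip":100}
    - {"xyz":[35,5,0],"roll":0,"grip":100}
    - {"xyz":[35,5,0],"roll":0,"grip":100}

```text
time_s: 8.18
position: [0.4989, -0.2997, 0.1956]
tcp_rot: [[-0.041, 0.999, 0.002], [0.999, 0.041, -0.002], [-0.002, 0.002, -1.0]]
force: [0.2, 0.5, -0.5]
opening: 0.998
grasp_force: 0.0
```

Call:
move_arm:
  increments:
    - {"xyz":[35,5,0],"roll":0,"grip":100}
    - {"xyz":[35,5,0],"roll":0,"grip":100}
    - {"xyz":[35,5,0],"roll":0,"grip":100}
    - {"xyz":[35,5,0],"roll":0,"grip":100}
    - {"xyz":[35,5,0],"roll":0,"grip":100}

```text
time_s: 8.6
position: [0.516, -0.122, 0.1948]
tcp_rot: [[-0.043, 0.999, 0.0], [0.999, 0.043, -0.0], [-0.0, 0.0, -1.0]]
force: [1.0, 0.7, -0.0]
opening: 1.001
grasp_force: 0.0
```

Call:
move_arm:
  increments:
    - {"xyz":[35,5,0],"roll":0,"grip":100}
    - {"xyz":[35,5,0],"roll":0,"grip":100}
    - {"xyz":[35,5,0],"roll":0,"grip":100}
    - {"xyz":[0,0,0],"roll":0,"grip":100}
    - {"xyz":[0,0,0],"roll":0,"grip":100}

```text
time_s: 9.02
position: [0.5265, -0.0163, 0.1947]
tcp_rot: [[-0.047, 0.999, 0.0], [0.999, 0.047, -0.0], [-0.0, 0.0, -1.0]]
force: [-0.9, -0.8, -0.5]
opening: 0.997
grasp_force: 0.0
```

```bash
cat > w.py <<'E'
from h import *
import sys
st(); im,P,ok,M=look('wrist','w%d'%int(sys.argv[1]))
z=P[...,2]
for a in sys.argv[2:]:
    lo,hi=map(float,a.split(','))
    m=(ok&(z>lo)&(z<hi)).astype(np.uint8)
    for c in cv2.findContours(m,cv2.RETR_EXTERNAL,cv2.CHAIN_APPROX_NONE)[0]:
        if len(c)>30:
            q=P[c[:,0,1],c[:,0,0]]; r=cv2.minAreaRect((q[:,:2]*1000).astype(np.float32)); print(a,np.round(r[0],1),np.round(r[1],1),round(r[2],1),'px',c[:,0].min(0),c[:,0].max(0))
E
python3 w.py 2 .120,.135 .142,.16
```

```text
9.02 [ 0.5265 -0.0163  0.1947] yaw x 92.7 z [ 0. -0. -1.] open 0.997 0.0 [-0.9 -0.8 -0.5] [-14.  25.  98.  -0.  57. -17.]
.120,.135 [525.9  -4. ] [46.  58.7] 5.4 px [249 156] [320 242]
.142,.16 [524.5   8.3] [22.3 21.9] 19.9 px [266 173] [303 207]
.142,.16 [521.5  72.6] [50.2 50.4] 58.8 px [239  30] [330 125]
```

Call:
move_arm:
  increments:
    - {"xyz":[12,0,10],"roll":-0.047,"grip":100}
    - {"xyz":[0,0,30],"roll":0,"grip":100}
    - {"xyz":[0,0,30],"roll":0,"grip":100}
    - {"xyz":[0,0,23],"roll":0,"grip":100}
    - {"xyz":[0,0,10],"roll":0,"grip":50}

```text
time_s: 9.48
position: [0.5244, -0.0075, 0.0889]
tcp_rot: [[-0.087, 0.996, -0.005], [0.996, 0.087, 0.001], [0.001, -0.005, -1.0]]
force: [-1.1, 0.2, -0.1]
opening: 0.972
grasp_force: 0.0
```

Call:
move_arm:
  increments:
    - {"xyz":[0,0,0],"roll":0,"grip":0}
    - {"xyz":[0,0,0],"roll":0,"grip":0}
    - {"xyz":[0,0,0],"roll":0,"grip":0}
    - {"xyz":[0,0,0],"roll":0,"grip":0}
    - {"xyz":[0,0,0],"roll":0,"grip":0}

```text
time_s: 9.9
position: [0.5271, -0.0064, 0.0929]
tcp_rot: [[-0.09, 0.996, 0.003], [0.996, 0.09, -0.001], [-0.001, 0.003, -1.0]]
force: [0.8, -0.7, 0.6]
opening: 0.632
grasp_force: 0.0
```

Call:
move_arm:
  increments:
    - {"xyz":[0,0,0],"roll":0,"grip":0}
    - {"xyz":[0,0,0],"roll":0,"grip":0}
    - {"xyz":[0,0,0],"roll":0,"grip":0}
    - {"xyz":[0,0,0],"roll":0,"grip":0}
    - {"xyz":[0,0,0],"roll":0,"grip":0}

```text
time_s: 10.32
position: [0.5266, -0.0061, 0.0924]
tcp_rot: [[-0.09, 0.996, 0.001], [0.996, 0.09, -0.0], [-0.001, 0.001, -1.0]]
force: [-0.9, 0.5, 6.3]
opening: 0.527
grasp_force: 29.9
```

Call:
move_arm:
  increments:
    - {"xyz":[0,0,-15],"roll":0,"grip":0}
    - {"xyz":[0,0,-20],"roll":0,"grip":0}
    - {"xyz":[-15,-3,-10],"roll":0,"grip":0}
    - {"xyz":[-25,-5,0],"roll":0,"grip":0}
    - {"xyz":[-30,-6,0],"roll":0,"grip":0}

```text
time_s: 10.73
position: [0.5185, -0.0764, 0.1371]
tcp_rot: [[-0.093, 0.996, 0.001], [0.996, 0.093, 0.0], [-0.0, 0.001, -1.0]]
force: [0.0, 0.6, -1.7]
opening: 0.529
grasp_force: 29.9
```

Call:
move_arm:
  increments:
    - {"xyz":[-30,-6,0],"roll":0,"grip":0}
    - {"xyz":[-30,-6,0],"roll":0,"grip":0}
    - {"xyz":[-30,-6,0],"roll":0,"grip":0}
    - {"xyz":[-30,-7,0],"roll":0,"grip":0}
    - {"xyz":[-30,-7,0],"roll":0,"grip":0}

```text
time_s: 11.15
position: [0.4993, -0.2303, 0.1361]
tcp_rot: [[-0.09, 0.996, -0.001], [0.996, 0.09, 0.001], [0.001, -0.001, -1.0]]
force: [0.8, 0.3, -2.6]
opening: 0.527
grasp_force: 29.9
```

Call:
move_arm:
  increments:
    - {"xyz":[-30,-7,0],"roll":0,"grip":0}
    - {"xyz":[-30,-6,0],"roll":0,"grip":0}
    - {"xyz":[-18,-4,0],"roll":0,"grip":0}
    - {"xyz":[-9,-2,0],"roll":0,"grip":0}
    - {"xyz":[0,0,0],"roll":0,"grip":0}

```text
time_s: 11.57
position: [0.4886, -0.3195, 0.1361]
tcp_rot: [[-0.087, 0.996, 0.0], [0.996, 0.087, -0.0], [-0.0, 0.0, -1.0]]
force: [-0.4, -0.1, -2.4]
opening: 0.524
grasp_force: 29.9
```

Call:
move_arm:
  increments:
    - {"xyz":[0,0,0],"roll":0,"grip":0}
    - {"xyz":[0,0,10],"roll":0,"grip":0}
    - {"xyz":[0,0,15],"roll":0,"grip":0}
    - {"xyz":[0,0,10],"roll":0,"grip":0}
    - {"xyz":[0,0,5],"roll":0,"grip":0}

```text
time_s: 11.98
position: [0.4881, -0.3151, 0.0945]
tcp_rot: [[-0.092, 0.996, -0.003], [0.996, 0.092, 0.003], [0.003, -0.003, -1.0]]
force: [-0.2, 0.8, -2.7]
opening: 0.532
grasp_force: 29.9
```

Call:
move_arm:
  increments:
    - {"xyz":[0,0,3],"roll":0,"grip":0}
    - {"xyz":[0,0,0],"roll":0,"grip":0}
    - {"xyz":[0,0,0],"roll":0,"grip":0}
    - {"xyz":[0,0,0],"roll":0,"grip":100}
    - {"xyz":[0,0,0],"roll":0,"grip":100}

```text
time_s: 12.4
position: [0.4894, -0.3177, 0.0938]
tcp_rot: [[-0.09, 0.996, 0.001], [0.996, 0.09, -0.001], [-0.001, 0.001, -1.0]]
force: [-0.6, 0.1, 0.4]
opening: 0.608
grasp_force: 0.0
```

Call:
move_arm:
  increments:
    - {"xyz":[0,0,0],"roll":0,"grip":100}
    - {"xyz":[0,0,0],"roll":0,"grip":100}
    - {"xyz":[0,0,0],"roll":0,"grip":100}
    - {"xyz":[0,0,0],"roll":0,"grip":100}
    - {"xyz":[0,0,0],"roll":0,"grip":100}

```text
time_s: 12.82
position: [0.489, -0.3177, 0.0936]
tcp_rot: [[-0.09, 0.996, 0.0], [0.996, 0.09, -0.0], [-0.0, 0.0, -1.0]]
force: [-0.1, 0.4, -0.4]
opening: 0.954
grasp_force: 0.0
```

Call:
move_arm:
  increments:
    - {"xyz":[0,0,-20],"roll":0,"grip":100}
    - {"xyz":[0,0,-35],"roll":0,"grip":100}
    - {"xyz":[0,0,-35],"roll":0,"grip":100}
    - {"xyz":[20,4,-20],"roll":0,"grip":100}
    - {"xyz":[35,6,0],"roll":0,"grip":100}

```text
time_s: 13.23
position: [0.4975, -0.2672, 0.2089]
tcp_rot: [[-0.086, 0.996, 0.011], [0.996, 0.086, -0.01], [-0.011, 0.01, -1.0]]
force: [1.3, -0.2, 0.0]
opening: 1.004
grasp_force: 0.0
```

Call:
move_arm:
  increments:
    - {"xyz":[35,6,0],"roll":0,"grip":100}
    - {"xyz":[35,6,0],"roll":0,"grip":100}
    - {"xyz":[35,6,0],"roll":0,"grip":100}
    - {"xyz":[35,6,0],"roll":0,"grip":100}
    - {"xyz":[35,6,0],"roll":0,"grip":100}

```text
time_s: 13.65
position: [0.5079, -0.0834, 0.2037]
tcp_rot: [[-0.089, 0.996, 0.0], [0.996, 0.089, -0.0], [-0.0, 0.0, -1.0]]
force: [1.2, 0.7, 0.8]
opening: 0.996
grasp_force: 0.0
```

Call:
move_arm:
  increments:
    - {"xyz":[35,6,0],"roll":0,"grip":100}
    - {"xyz":[35,6,0],"roll":0,"grip":100}
    - {"xyz":[35,6,0],"roll":0,"grip":100}
    - {"xyz":[35,6,0],"roll":0,"grip":100}
    - {"xyz":[15,3,0],"roll":0.047,"grip":100}

```text
time_s: 14.07
position: [0.5205, 0.0757, 0.2037]
tcp_rot: [[-0.045, 0.999, -0.0], [0.999, 0.045, 0.002], [0.002, -0.0, -1.0]]
force: [1.0, 0.3, -0.7]
opening: 0.998
grasp_force: 0.0
```

Call:
move_arm:
  increments:
    - {"xyz":[0,0,0],"roll":0,"grip":100}
    - {"xyz":[0,0,0],"roll":0,"grip":100}

```text
time_s: 14.23
position: [0.5209, 0.0724, 0.2036]
tcp_rot: [[-0.046, 0.999, 0.0], [0.999, 0.046, -0.001], [-0.001, -0.0, -1.0]]
force: [0.1, -0.7, -0.3]
opening: 1.0
grasp_force: 0.0
```

```bash
python3 w.py 3 .142,.16 .036,.060
```

```text
14.23 [0.5209 0.0724 0.2036] yaw x 92.65 z [ 0.    -0.001 -1.   ] open 1.0 0.0 [ 0.1 -0.7 -0.3] [-4. 24. 97. -0. 58. -7.]
.142,.16 [521.1  74. ] [49.9 48.1] 17.6 px [248 186] [325 260]
.036,.060 [593.9  -2.9] [12.3 54. ] 3.0 px [349 237] [364 288]
.036,.060 [520.2  91.2] [47.5 15.3] 3.2 px [261 158] [313 177]
.036,.060 [552.8 196.9] [  0.8 280. ] 82.5 px [157   6] [502  75]
```

View pics/w3.png

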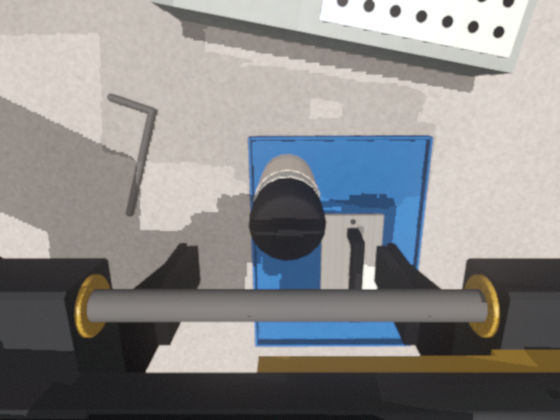

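The wrist view shows the can's cap at (287,220), centred between the fingers, and the cover's handle at (357,260). The hex key lies well clear at (135,155).

Call:
move_arm:
  increments:
    - {"xyz":[1,0,20],"roll":0,"grip":100}
    - {"xyz":[0,0,30],"roll":0,"grip":100}
    - {"xyz":[0,0,30],"roll":0,"grip":100}
    - {"xyz":[0,0,14],"roll":0,"grip":80}
    - {"xyz":[0,0,4],"roll":0,"grip":70}

```text
time_s: 14.7
position: [0.519, 0.0712, 0.1029]
tcp_rot: [[-0.041, 0.999, -0.006], [0.999, 0.041, 0.0], [0.0, -0.006, -1.0]]
force: [0.4, -0.4, -0.2]
opening: 0.916
grasp_force: 0.0
```

Call:
move_arm:
  increments:
    - {"xyz":[0,0,0],"roll":0,"grip":0}
    - {"xyz":[0,0,0],"roll":0,"grip":0}
    - {"xyz":[0,0,0],"roll":0,"grip":0}
    - {"xyz":[0,0,0],"roll":0,"grip":0}
    - {"xyz":[0,0,0],"roll":0,"grip":0}

```text
time_s: 15.12
position: [0.5217, 0.0726, 0.1067]
tcp_rot: [[-0.043, 0.999, 0.002], [0.999, 0.043, -0.0], [-0.0, 0.002, -1.0]]
force: [-1.0, -0.4, 2.6]
opening: 0.584
grasp_force: 30.0
```

Call:
move_arm:
  increments:
    - {"xyz":[0,0,0],"roll":0,"grip":0}
    - {"xyz":[0,0,0],"roll":0,"grip":0}
    - {"xyz":[0,0,0],"roll":0,"grip":0}

```text
time_s: 15.37
position: [0.5217, 0.0727, 0.1067]
tcp_rot: [[-0.043, 0.999, 0.002], [0.999, 0.043, -0.0], [-0.001, 0.002, -1.0]]
force: [-0.8, -0.3, 6.0]
opening: 0.582
grasp_force: 30.0
```

Call:
move_arm:
  increments:
    - {"xyz":[0,0,-15],"roll":0,"grip":0}
    - {"xyz":[0,0,-20],"roll":0,"grip":0}
    - {"xyz":[-15,-2,-10],"roll":0,"grip":0}
    - {"xyz":[-25,-4,0],"roll":0,"grip":0}
    - {"xyz":[-30,-4,0],"roll":0,"grip":0}

```text
time_s: 15.78
position: [0.514, 0.0031, 0.1512]
tcp_rot: [[-0.046, 0.999, 0.001], [0.999, 0.046, 0.0], [0.0, 0.001, -1.0]]
force: [0.2, -1.5, -3.5]
opening: 0.58
grasp_force: 30.0
```

Call:
move_arm:
  increments:
    - {"xyz":[-30,-4,0],"roll":0,"grip":0}
    - {"xyz":[-30,-4,0],"roll":0,"grip":0}
    - {"xyz":[-30,-4,0],"roll":0,"grip":0}
    - {"xyz":[-30,-5,0],"roll":0,"grip":0}
    - {"xyz":[-30,-5,0],"roll":0,"grip":0}

```text
time_s: 16.2
position: [0.4978, -0.1493, 0.1502]
tcp_rot: [[-0.043, 0.999, -0.001], [0.999, 0.043, 0.001], [0.001, -0.001, -1.0]]
force: [1.0, -0.2, -2.9]
opening: 0.576
grasp_force: 30.0
```

Call:
move_arm:
  increments:
    - {"xyz":[-30,-5,0],"roll":0,"grip":0}
    - {"xyz":[-30,-5,0],"roll":0,"grip":0}
    - {"xyz":[-20,-2,0],"roll":0,"grip":0}
    - {"xyz":[-11,-1,0],"roll":0,"grip":0}
    - {"xyz":[0,0,0],"roll":0,"grip":0}

```text
time_s: 16.62
position: [0.4896, -0.2421, 0.1503]
tcp_rot: [[-0.04, 0.999, 0.001], [0.999, 0.04, -0.001], [-0.001, 0.001, -1.0]]
force: [1.1, -0.5, -3.7]
opening: 0.578
grasp_force: 30.0
```

Call:
move_arm:
  increments:
    - {"xyz":[0,0,0],"roll":0,"grip":0}
    - {"xyz":[0,0,10],"roll":0,"grip":0}
    - {"xyz":[0,0,15],"roll":0,"grip":0}
    - {"xyz":[0,0,11],"roll":0,"grip":0}
    - {"xyz":[0,0,5],"roll":0,"grip":0}

```text
time_s: 17.03
position: [0.4882, -0.237, 0.1076]
tcp_rot: [[-0.045, 0.999, -0.004], [0.999, 0.045, 0.003], [0.003, -0.004, -1.0]]
force: [-7.4, 3.5, 28.3]
opening: 0.583
grasp_force: 30.0
```

Call:
move_arm:
  increments:
    - {"xyz":[0,0,3],"roll":0,"grip":0}
    - {"xyz":[0,0,0],"roll":0,"grip":0}
    - {"xyz":[0,0,0],"roll":0,"grip":0}
    - {"xyz":[0,0,0],"roll":0,"grip":100}
    - {"xyz":[0,0,0],"roll":0,"grip":100}

```text
time_s: 17.45
position: [0.4898, -0.2388, 0.1071]
tcp_rot: [[-0.045, 0.999, 0.001], [0.999, 0.045, -0.0], [-0.0, 0.001, -1.0]]
force: [-0.9, -0.7, -0.0]
opening: 0.663
grasp_force: 0.0
```

Call:
move_arm:
  increments:
    - {"xyz":[0,0,0],"roll":0,"grip":100}
    - {"xyz":[0,0,0],"roll":0,"grip":100}
    - {"xyz":[0,0,0],"roll":0,"grip":100}
    - {"xyz":[0,0,0],"roll":0,"grip":100}
    - {"xyz":[0,0,-10],"roll":0,"grip":100}

```text
time_s: 17.87
position: [0.4884, -0.239, 0.1152]
tcp_rot: [[-0.043, 0.999, -0.003], [0.999, 0.043, 0.002], [0.003, -0.003, -1.0]]
force: [-0.3, 0.6, 0.9]
opening: 0.976
grasp_force: 0.0
```

Call:
move_arm:
  increments:
    - {"xyz":[0,0,-25],"roll":0,"grip":100}
    - {"xyz":[0,0,-35],"roll":0,"grip":100}
    - {"xyz":[0,0,-35],"roll":0,"grip":100}
    - {"xyz":[0,0,0],"roll":0,"grip":100}

```text
time_s: 18.2
position: [0.4933, -0.2426, 0.2188]
tcp_rot: [[-0.043, 0.999, 0.011], [0.999, 0.043, -0.009], [-0.009, 0.011, -1.0]]
force: [0.8, 0.0, -0.2]
opening: 0.995
grasp_force: 0.0
```

Call:
move_arm:
  increments:
    - {"xyz":[24,12,0],"roll":0,"grip":100}
    - {"xyz":[30,16,0],"roll":0,"grip":100}
    - {"xyz":[30,16,0],"roll":0,"grip":100}
    - {"xyz":[30,16,0],"roll":0,"grip":60}
    - {"xyz":[30,16,0],"roll":0,"grip":60}

```text
time_s: 18.62
position: [0.5596, -0.0914, 0.212]
tcp_rot: [[-0.042, 0.999, 0.0], [0.999, 0.042, -0.0], [-0.0, 0.0, -1.0]]
force: [-0.2, -0.8, 0.8]
opening: 0.918
grasp_force: 0.0
```

Call:
move_arm:
  increments:
    - {"xyz":[30,16,10],"roll":0,"grip":60}
    - {"xyz":[25,13,20],"roll":0,"grip":60}
    - {"xyz":[15,8,15],"roll":0,"grip":60}
    - {"xyz":[0,0,0],"roll":0,"grip":60}
    - {"xyz":[0,0,0],"roll":0,"grip":60}

```text
time_s: 19.03
position: [0.5925, -0.0203, 0.1658]
tcp_rot: [[-0.045, 0.999, -0.002], [0.999, 0.045, 0.0], [0.0, -0.002, -1.0]]
force: [0.2, 0.6, -0.8]
opening: 0.624
grasp_force: 0.0
```

```bash
python3 w.py 4 .036,.060 .006,.0125
python3 - <<'E'
from h import *
im,P,ok,M=look('scene','s4')
cv2.imwrite('pics/s4c.png',cv2.resize(im[150:320,90:360,::-1],None,fx=2.2,fy=2.2))
z=P[...,2];x,y=P[...,0],P[...,1]
for n,yy,h in [('jar',-.395,.119),('tin',-.318,.129),('aer',-.24,.154)]:
    m=ok&(abs(y-yy)<.03)&(abs(x-.49)<.05); print(n,np.percentile(z[m],99),h)
E
```

```text
19.03 [ 0.5925 -0.0203  0.1658] yaw x 92.59 z [-0.002  0.    -1.   ] open 0.624 0.0 [ 0.2  0.6 -0.8] [-13.  32.  90.  -0.  58. -15.]
.036,.060 [594.7 -21. ] [11.4 89.8] 2.9 px [282 144] [296 251]
.006,.0125 [ 596.5 -117.4] [108.2   1.6] 2.8 px [232 282] [341 286]
.006,.0125 [854.2 -80.1] [ 3.1 47.5] 0.2 px [547 237] [559 283]
.006,.0125 [367.6 -87.7] [85.4 48.5] 9.4 px [  2 217] [ 88 269]
.006,.0125 [594.9 -21.4] [ 64.2 118.5] 2.8 px [253 124] [325 249]
.006,.0125 [500.1  19.8] [258.4 103.5] 66.2 px [159  23] [303 281]
.006,.0125 [660.2  30.9] [ 54.7 202.2] 19.3 px [305  22] [376 247]
.006,.0125 [370.6  75.6] [105.4   9. ] 73.9 px [17  0] [ 41 126]
jar 0.1207200743820075 0.119
tin 0.14390572202432844 0.129
aer 0.15510848894865847 0.154
```

View pics/s4c.png

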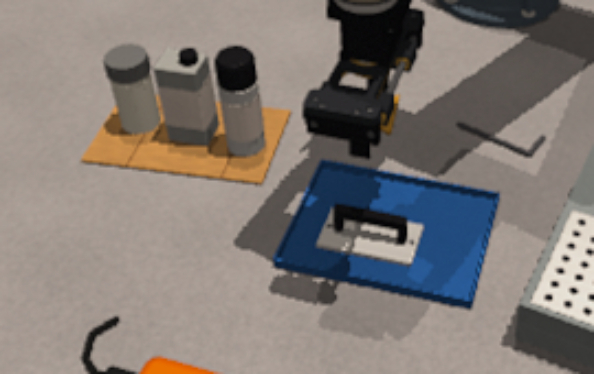

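View pics/w4.png

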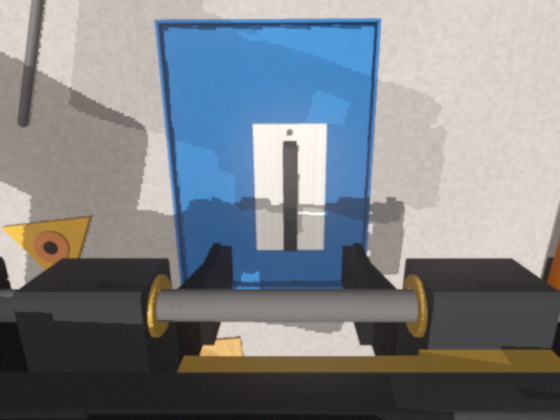

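The scene crop shows the jar (130,90), tin (185,95) and can (240,100) upright on the card, with only the cover left in the tray. The wrist view has the handle at (290,195), lined up with the fingers.

Call:
move_arm:
  increments:
    - {"xyz":[0,1,35],"roll":-0.005,"grip":60}
    - {"xyz":[0,0,38],"roll":0,"grip":60}
    - {"xyz":[0,0,38],"roll":0,"grip":60}
    - {"xyz":[0,0,22],"roll":0,"grip":40}
    - {"xyz":[0,0,9],"roll":0,"grip":0}

```text
time_s: 19.55
position: [0.5922, -0.0224, 0.0222]
tcp_rot: [[-0.046, 0.999, -0.005], [0.999, 0.046, 0.001], [0.001, -0.004, -1.0]]
force: [-0.8, 1.0, 0.1]
opening: 0.52
grasp_force: 0.0
```

Call:
move_arm:
  increments:
    - {"xyz":[0,0,0],"roll":0,"grip":0}
    - {"xyz":[0,0,0],"roll":0,"grip":0}
    - {"xyz":[0,0,0],"roll":0,"grip":0}
    - {"xyz":[0,0,0],"roll":0,"grip":0}
    - {"xyz":[0,0,0],"roll":0,"grip":0}

```text
time_s: 19.97
position: [0.5954, -0.0215, 0.0264]
tcp_rot: [[-0.048, 0.999, 0.003], [0.999, 0.048, -0.001], [-0.001, 0.003, -1.0]]
force: [-0.2, -1.1, -0.1]
opening: 0.15
grasp_force: 0.0
```

Call:
move_arm:
  increments:
    - {"xyz":[0,0,0],"roll":0,"grip":0}
    - {"xyz":[0,0,0],"roll":0,"grip":0}
    - {"xyz":[0,0,0],"roll":0,"grip":0}
    - {"xyz":[0,0,0],"roll":0,"grip":0}
    - {"xyz":[0,0,0],"roll":0,"grip":0}

```text
time_s: 20.38
position: [0.5952, -0.0214, 0.0263]
tcp_rot: [[-0.048, 0.999, 0.003], [0.999, 0.048, -0.001], [-0.001, 0.003, -1.0]]
force: [-1.4, -0.6, 6.7]
opening: 0.139
grasp_force: 30.0
```

Call:
move_arm:
  increments:
    - {"xyz":[0,0,-15],"roll":0,"grip":0}
    - {"xyz":[0,0,-30],"roll":0,"grip":0}
    - {"xyz":[0,0,-40],"roll":0,"grip":0}
    - {"xyz":[0,0,-40],"roll":0,"grip":0}
    - {"xyz":[10,-3,-40],"roll":0,"grip":0}

```text
time_s: 20.8
position: [0.5908, -0.0125, 0.191]
tcp_rot: [[-0.047, 0.999, 0.0], [0.999, 0.047, -0.001], [-0.001, 0.0, -1.0]]
force: [1.5, -1.1, -1.6]
opening: 0.14
grasp_force: 30.0
```

Call:
move_arm:
  increments:
    - {"xyz":[25,-7,-20],"roll":0,"grip":0}
    - {"xyz":[30,-9,0],"roll":0,"grip":0}
    - {"xyz":[30,-9,0],"roll":0,"grip":0}
    - {"xyz":[30,-9,0],"roll":0,"grip":0}
    - {"xyz":[30,-9,0],"roll":0,"grip":0}

```text
time_s: 21.22
position: [0.5395, 0.1328, 0.2098]
tcp_rot: [[-0.048, 0.999, -0.0], [0.999, 0.048, 0.0], [0.0, -0.0, -1.0]]
force: [0.6, 0.1, -2.0]
opening: 0.129
grasp_force: 30.0
```

Call:
move_arm:
  increments:
    - {"xyz":[30,-9,0],"roll":0,"grip":0}
    - {"xyz":[30,-9,0],"roll":0,"grip":0}
    - {"xyz":[25,-6,0],"roll":0.06,"grip":0}
    - {"xyz":[10,-3,0],"roll":0.06,"grip":0}
    - {"xyz":[0,0,0],"roll":0.058,"grip":0}

```text
time_s: 21.63
position: [0.5078, 0.2281, 0.2094]
tcp_rot: [[0.129, 0.992, -0.001], [0.992, -0.129, 0.001], [0.001, -0.001, -1.0]]
force: [-0.1, 0.4, -0.6]
opening: 0.135
grasp_force: 30.0
```

Call:
move_arm:
  increments:
    - {"xyz":[0,0,0],"roll":0,"grip":0}
    - {"xyz":[0,0,0],"roll":0,"grip":0}
    - {"xyz":[0,0,0],"roll":0,"grip":0}
    - {"xyz":[0,0,0],"roll":0,"grip":0}

```text
time_s: 21.97
position: [0.5099, 0.2247, 0.2095]
tcp_rot: [[0.13, 0.992, -0.0], [0.992, -0.13, -0.0], [-0.0, -0.0, -1.0]]
force: [-0.2, -0.7, -2.4]
opening: 0.135
grasp_force: 30.0
```

Run:
```python
from h import *
st(); im,P,ok,M=look('wrist','w5'); print('cam',np.round(M[:3,3],3))
np.savez('w5.npz',P=P,ok=ok)
```

```text
21.97 [0.5099 0.2247 0.2095] yaw x 82.55 z [-0. -0. -1.] open 0.135 29.99924808740616 [-0.2 -0.7 -2.4] [12. 26. 93. -0. 61. 20.]
cam [0.521 0.303 0.372]
```

View pics/w5.png

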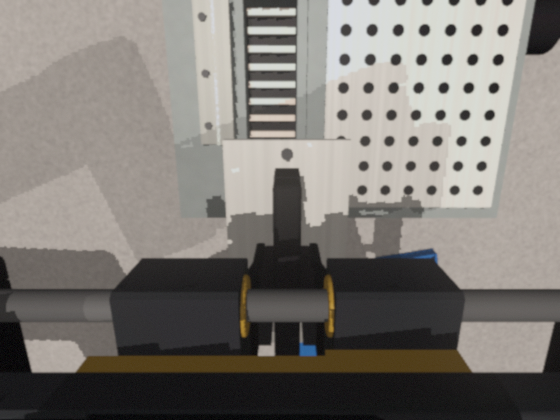

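The held cover's far half shows at (287,175), level and straight with the box. The lip is at about column 205, the filter hole at 245–298, and the recess's far edge near 327.

Run:
```python
from h import *
d=np.load('w5.npz');P,ok=d['P'],d['ok']
a=np.radians(-7.45);O=np.array([.5033,.3254])
q=P[...,:2]-O; X=q[...,0]*np.cos(a)+q[...,1]*np.sin(a); Y=-q[...,0]*np.sin(a)+q[...,1]*np.cos(a); Z=P[...,2]
for r in [10,30,50,70,90,110,130]:
    m=ok[r]; x,y,z=X[r]*1e3,Y[r]*1e3,Z[r]*1e3
    s=m&(x>-90)&(x<60)
    idx=np.where(s)[0]
    # transitions
    out=[];
    for i,j in zip(idx[:-1],idx[1:]):
        if abs(z[j]-z[i])>2.5: out.append((round(float((x[i]+x[j])/2),1),round(float(z[i])),round(float(z[j]))))
    print(r,'y',round(float(np.median(y[s])),1),out[:3],'...',out[-3:])
m=ok&(Z>.066)&(Z<.082); r=cv2.minAreaRect((np.c_[X[m],Y[m]]*1000).astype(np.float32))
l=ok&(Z>.0755)&(Z<.082)&(X<-.01)&(X>-.05); print('lip',l.sum(),np.percentile(X[l]*1e3,[1,99]).round(1),np.percentile(Y[l]*1e3,[1,99]).round(1))
# left/right outer edges of box vs y
for y0 in [-100,-70,0,40]:
    b=ok&(abs(Y*1e3-y0)<4)&(Z>.066)&(Z<.075); print(y0,'deck x', (X[b].min()*1e3).round(1),(X[b].max()*1e3).round(1), 'z',np.median(Z[b]).round(4))
b=ok&(Z>.066)&(Z<.075)&(X>.08)&(X<.18)|(ok&(Z>.066)&(Z<.075)&(X<-.045)); print('ymin',np.percentile(Y[b],.5)*1e3)
```

```text
10 y 44.3 [(-72.8, 71, 68), (-51.7, 71, 73), (-43.2, 74, 72)] ... [(27.7, 43, 65), (35.8, 63, 70), (49.9, 69, 72)]
30 y 30.5 [(-41.1, 74, 72), (-37.5, 73, 79), (-23.9, 77, 65)] ... [(26.3, 49, 42), (27.7, 44, 65), (36.3, 66, 70)]
50 y 16.3 [(-54.7, 73, 70), (-51.6, 70, 73), (-37.4, 75, 79)] ... [(27.8, 48, 65), (35.4, 64, 70), (40.7, 69, 71)]
70 y 1.7 [(-51.6, 70, 75), (-46.6, 73, 75), (-37.9, 72, 78)] ... [(35.7, 64, 70), (56.8, 69, 72), (59.8, 71, 73)]
90 y -13.4 [(-66.9, 72, 69), (-51.2, 71, 74), (-37.8, 73, 79)] ... [(27.9, 58, 64), (31.1, 66, 63), (35.9, 65, 71)]
110 y -28.9 [(-60.0, 72, 69), (-57.5, 72, 70), (-51.7, 69, 74)] ... [(27.4, 40, 65), (33.0, 65, 63), (35.3, 63, 71)]
130 y -44.9 [(-37.2, 72, 79), (-24.0, 78, 65), (-14.5, 64, 57)] ... [(35.6, 65, 69), (42.8, 72, 69), (47.8, 69, 72)]
lip 2562 [-42.8 -23.3] [-51.4  48.4]
-100 deck x -74.5 205.4 z 0.0709
-70 deck x -74.6 206.1 z 0.0709
0 deck x -74.9 205.9 z 0.0709
40 deck x -74.2 205.7 z 0.0709
ymin -119.8089681652993
```

Call:
move_arm:
  increments:
    - {"xyz":[15,-1,0],"roll":0,"grip":0}
    - {"xyz":[25,-2,0],"roll":0,"grip":0}
    - {"xyz":[25,-2,0],"roll":0,"grip":0}
    - {"xyz":[22,-2,0],"roll":0,"grip":0}
    - {"xyz":[12,-1,0],"roll":0,"grip":0}

```text
time_s: 22.43
position: [0.5151, 0.3263, 0.2095]
tcp_rot: [[0.129, 0.992, 0.001], [0.992, -0.129, 0.001], [0.001, 0.0, -1.0]]
force: [1.2, -0.5, -2.5]
opening: 0.132
grasp_force: 30.0
```

Call:
move_arm:
  increments:
    - {"xyz":[0,0,15],"roll":0,"grip":0}
    - {"xyz":[0,0,30],"roll":0,"grip":0}
    - {"xyz":[0,0,30],"roll":0,"grip":0}
    - {"xyz":[0,0,20],"roll":0,"grip":0}
    - {"xyz":[0,0,7],"roll":0,"grip":0}

```text
time_s: 22.85
position: [0.5124, 0.3228, 0.104]
tcp_rot: [[0.13, 0.992, -0.007], [0.992, -0.13, -0.003], [-0.004, -0.006, -1.0]]
force: [-1.9, -0.2, -1.2]
opening: 0.139
grasp_force: 30.0
```

Call:
move_arm:
  increments:
    - {"xyz":[0,0,0],"roll":0,"grip":0}
    - {"xyz":[0,0,0],"roll":0,"grip":0}
    - {"xyz":[0,0,0],"roll":0,"grip":0}
    - {"xyz":[0,0,0],"roll":0,"grip":0}

```text
time_s: 23.18
position: [0.5161, 0.3249, 0.1094]
tcp_rot: [[0.13, 0.992, 0.003], [0.992, -0.13, 0.001], [0.002, 0.003, -1.0]]
force: [0.3, 0.2, -2.1]
opening: 0.136
grasp_force: 30.0
```

Call:
move_arm:
  increments:
    - {"xyz":[0,0,5],"roll":0,"grip":0}
    - {"xyz":[0,0,5],"roll":0,"grip":0}
    - {"xyz":[0,0,2.5],"roll":0,"grip":0}
    - {"xyz":[0,0,0],"roll":0,"grip":0}
    - {"xyz":[0,0,0],"roll":0,"grip":0}

```text
time_s: 23.6
position: [0.5145, 0.3244, 0.0947]
tcp_rot: [[0.13, 0.992, -0.001], [0.992, -0.13, -0.0], [-0.0, -0.001, -1.0]]
force: [0.5, -0.5, -2.2]
opening: 0.134
grasp_force: 30.0
```

Call:
move_arm:
  increments:
    - {"xyz":[0,0,0],"roll":0,"grip":0}
    - {"xyz":[0,0,0],"roll":0,"grip":32}
    - {"xyz":[0,0,0],"roll":0,"grip":32}
    - {"xyz":[0,0,0],"roll":0,"grip":32}
    - {"xyz":[0,0,0],"roll":0,"grip":32}

```text
time_s: 24.02
position: [0.5152, 0.3246, 0.0955]
tcp_rot: [[0.13, 0.992, 0.001], [0.992, -0.13, 0.0], [0.001, 0.001, -1.0]]
force: [-0.2, 0.3, -0.8]
opening: 0.294
grasp_force: 0.0
```

Call:
move_arm:
  increments:
    - {"xyz":[0,0,0],"roll":0,"grip":32}
    - {"xyz":[0,0,0],"roll":0,"grip":32}

```text
time_s: 24.18
position: [0.515, 0.3245, 0.0953]
tcp_rot: [[0.13, 0.992, 0.001], [0.992, -0.13, 0.0], [0.0, 0.001, -1.0]]
force: [0.4, -0.4, -0.5]
opening: 0.32
grasp_force: 0.0
```

```bash
cat > c.py <<'E'
from h import *
import sys
# plate pose in box frame from wrist depth: fit the plate's top outside the handle
s=st(); im,P,ok,M=look('wrist','w%s'%sys.argv[1])
a=np.radians(-7.45);O=np.array([.5039,.3256])
q=P[...,:2]-O; X=q[...,0]*np.cos(a)+q[...,1]*np.sin(a); Y=-q[...,0]*np.sin(a)+q[...,1]*np.cos(a); Z=P[...,2]
for y0 in [50,30]:
    m=ok&(abs(Y*1e3-y0)<3)&(abs(X)<.055)
    b=np.round(X[m]*1e3/4)*4
    print(y0,[(int(v),round(float(np.median(Z[m][b==v])*1e3),1)) for v in np.unique(b)])
h=ok&(Z>.085)&(Z<.118)&(Y>.025)&(Y<.06)&(abs(X)<.04)
if h.sum(): print('bar x',np.percentile(X[h]*1e3,[3,97]).round(1),'yend',(np.percentile(Y[h],99)*1e3).round(1),'z',np.percentile(Z[h],90).round(4))
E
python3 c.py 6
```

```text
24.18 [0.515  0.3245 0.0953] yaw x 82.55 z [ 0.001  0.    -1.   ] open 0.32 0.0 [ 0.4 -0.4 -0.5] [22. 38. 90. -0. 51. 29.]
50 [(-56, 70.4), (-52, 72.3), (-48, 73.2), (-44, 73.1), (-40, 73.3), (-36, 78.5), (-32, 78.5), (-28, 78.6), (-24, 65.3), (-20, 65.5), (-16, 71.0), (-12, 71.4), (-8, 71.6), (-4, 72.1), (0, 72.7), (4, 73.1), (8, 73.3), (12, 74.4), (16, 74.6), (20, 74.8), (24, 75.3), (28, 75.7), (32, 76.2), (36, 76.6), (40, 76.9), (44, 77.3), (48, 70.5), (52, 71.0), (56, 71.4)]
30 [(-56, 182.9), (-52, 183.0), (-48, 182.9), (-44, 182.9), (-40, 183.1), (-36, 189.9), (-32, 189.5), (-28, 189.5), (-24, 189.4), (-20, 189.6), (-16, 189.5), (-12, 189.5), (-8, 189.2), (-4, 183.2), (0, 183.2), (4, 183.1), (8, 183.0), (12, 182.9), (16, 183.2), (20, 183.1), (24, 183.2), (28, 183.3), (32, 189.3), (36, 189.5), (40, 189.5), (44, 189.5), (48, 189.4), (52, 189.4), (56, 189.4)]
bar x [ 3.3 16. ] yend 45.9 z 0.1124
```

View pics/w6.png

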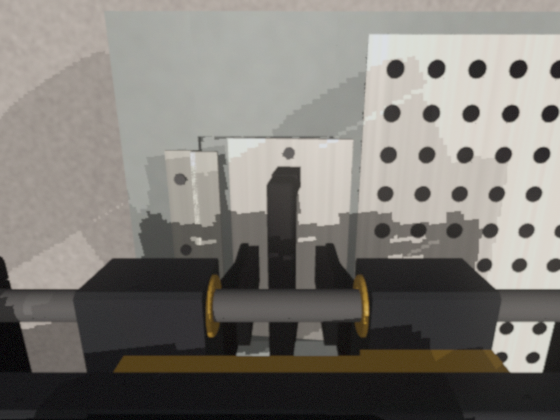

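The plate rests tilted as planned: its left edge (column 228) is down on the ledge beside the lip, and its right edge (352) is on the deck. Next I pull it toward the lip with the finger.

Call:
move_arm:
  increments:
    - {"xyz":[0,-4,0],"roll":0,"grip":32}
    - {"xyz":[0,-4,0],"roll":0,"grip":32}
    - {"xyz":[0,-4,0],"roll":0,"grip":32}
    - {"xyz":[0,-3,0],"roll":0,"grip":32}
    - {"xyz":[0,-3,0],"roll":0,"grip":32}

```text
time_s: 24.65
position: [0.4965, 0.3269, 0.095]
tcp_rot: [[0.129, 0.992, 0.0], [0.992, -0.129, -0.0], [-0.0, 0.0, -1.0]]
force: [0.7, -0.1, -0.3]
opening: 0.321
grasp_force: 0.4
```

Call:
move_arm:
  increments:
    - {"xyz":[0,-1,0],"roll":0,"grip":32}
    - {"xyz":[0,0,0],"roll":0,"grip":32}
    - {"xyz":[0,0,0],"roll":0,"grip":32}
    - {"xyz":[0,0,0],"roll":0,"grip":32}

```text
time_s: 24.98
position: [0.4959, 0.327, 0.0951]
tcp_rot: [[0.13, 0.992, -0.0], [0.992, -0.13, 0.0], [0.0, -0.0, -1.0]]
force: [-0.2, -0.3, 1.1]
opening: 0.322
grasp_force: 0.0
```

```bash
python3 c.py 7
```

```text
24.98 [0.4959 0.327  0.0951] yaw x 82.55 z [-0.  0. -1.] open 0.322 0.0 [-0.2 -0.3  1.1] [23. 38. 93.  0. 50. 30.]
50 [(-56, 70.8), (-52, 71.9), (-48, 73.1), (-44, 73.2), (-40, 72.9), (-36, 78.4), (-32, 78.7), (-28, 78.5), (-24, 77.2), (-20, 70.3), (-16, 70.5), (-12, 70.5), (-8, 70.7), (-4, 70.6), (0, 71.1), (4, 70.3), (8, 70.4), (12, 70.6), (16, 70.4), (20, 70.4), (24, 70.5), (28, 70.3), (32, 69.8), (36, 69.6), (40, 70.4), (44, 70.3), (48, 70.3), (52, 70.8), (56, 71.0)]
30 [(-56, 188.8), (-52, 189.2), (-48, 189.3), (-44, 189.3), (-40, 189.3), (-36, 189.3), (-32, 189.3), (-28, 189.1), (-24, 183.2), (-20, 182.9), (-16, 182.9), (-12, 182.8), (-8, 182.8), (-4, 182.7), (0, 182.8), (4, 182.8), (8, 182.9), (12, 188.3), (16, 189.2), (20, 189.1), (24, 189.2), (28, 189.2), (32, 189.2), (36, 189.0), (40, 188.9), (44, 182.5), (48, 182.4), (52, 182.4), (56, 182.4)]
bar x [-6.5  5. ] yend 46.0 z 0.1091
```

The plate lies flat, level with the deck (70.5 mm along its whole width), with the bar centred at x about -0.7 mm. Next: centre the fingers, retreat, and fetch the can.

Call:
move_arm:
  increments:
    - {"xyz":[0,4,0],"roll":0,"grip":32}
    - {"xyz":[0,3,0],"roll":0,"grip":60}
    - {"xyz":[0,0,0],"roll":0,"grip":60}
    - {"xyz":[0,0,0],"roll":0,"grip":60}
    - {"xyz":[0,0,-10],"roll":0,"grip":60}

```text
time_s: 25.45
position: [0.5015, 0.3253, 0.1036]
tcp_rot: [[0.13, 0.992, -0.004], [0.992, -0.13, -0.002], [-0.002, -0.004, -1.0]]
force: [-1.0, -0.6, -0.4]
opening: 0.533
grasp_force: 0.0
```

Call:
move_arm:
  increments:
    - {"xyz":[0,0,-25],"roll":0,"grip":60}
    - {"xyz":[0,0,-35],"roll":0,"grip":80}
    - {"xyz":[0,0,-35],"roll":-0.06,"grip":100}
    - {"xyz":[0,0,-15],"roll":-0.06,"grip":100}
    - {"xyz":[0,0,0],"roll":-0.055,"grip":100}

```text
time_s: 25.87
position: [0.5056, 0.3274, 0.221]
tcp_rot: [[-0.048, 0.999, 0.01], [0.999, 0.048, 0.004], [0.004, 0.01, -1.0]]
force: [0.4, -0.5, 0.1]
opening: 0.816
grasp_force: 0.0
```

Call:
move_arm:
  increments:
    - {"xyz":[-20,-1,0],"roll":0,"grip":100}
    - {"xyz":[-35,-2,0],"roll":0,"grip":100}
    - {"xyz":[-35,-2,0],"roll":0,"grip":100}
    - {"xyz":[-35,-2,0],"roll":0,"grip":100}
    - {"xyz":[-35,-2,0],"roll":0,"grip":100}

```text
time_s: 26.28
position: [0.5006, 0.1646, 0.2159]
tcp_rot: [[-0.046, 0.999, 0.001], [0.999, 0.046, 0.0], [-0.0, 0.001, -1.0]]
force: [1.0, -0.1, -0.5]
opening: 0.997
grasp_force: 0.0
```

Run:
```python
from h import *
st(); im,P,ok,M=look('top','t8')
cv2.imwrite('pics/t8c.png',cv2.resize(im[90:250,60:220,::-1],None,fx=3,fy=3))
```

```text
26.28 [0.5006 0.1646 0.2159] yaw x 92.64 z [ 0.001  0.    -1.   ] open 0.997 0.0 [ 1.  -0.1 -0.5] [ 6. 23. 97. -0. 60.  3.]
```

View pics/t8c.png

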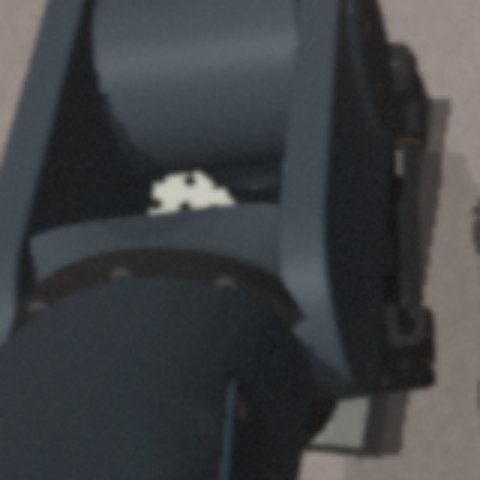

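The arm hides the hatch from the top camera here; I'll check it at the end.

Call:
move_arm:
  increments:
    - {"xyz":[-35,-3,0],"roll":0,"grip":100}
    - {"xyz":[-35,-3,0],"roll":0,"grip":100}
    - {"xyz":[-35,-3,0],"roll":0,"grip":100}
    - {"xyz":[-35,-3,0],"roll":0,"grip":100}
    - {"xyz":[-35,-3,0],"roll":0,"grip":100}

```text
time_s: 26.75
position: [0.4937, -0.011, 0.2159]
tcp_rot: [[-0.045, 0.999, 0.001], [0.999, 0.045, -0.0], [-0.0, 0.001, -1.0]]
force: [-1.1, -0.6, 0.7]
opening: 0.997
grasp_force: 0.0
```

Call:
move_arm:
  increments:
    - {"xyz":[-35,-3,0],"roll":0,"grip":100}
    - {"xyz":[-35,-2,0],"roll":0,"grip":100}
    - {"xyz":[-35,-2,0],"roll":0,"grip":100}
    - {"xyz":[-35,-2,0],"roll":0,"grip":100}
    - {"xyz":[-35,-2,0],"roll":0,"grip":100}

```text
time_s: 27.17
position: [0.4906, -0.1866, 0.2159]
tcp_rot: [[-0.045, 0.999, 0.001], [0.999, 0.045, -0.0], [-0.0, 0.001, -1.0]]
force: [1.1, 0.5, -0.6]
opening: 0.999
grasp_force: 0.0
```

Call:
move_arm:
  increments:
    - {"xyz":[-30,-2,0],"roll":0,"grip":100}
    - {"xyz":[-20,-2,0],"roll":0,"grip":100}
    - {"xyz":[0,0,0],"roll":0,"grip":100}
    - {"xyz":[0,0,0],"roll":0,"grip":100}
    - {"xyz":[0,0,0],"roll":0,"grip":100}

```text
time_s: 27.58
position: [0.4887, -0.234, 0.2152]
tcp_rot: [[-0.045, 0.999, -0.001], [0.999, 0.045, 0.001], [0.001, -0.0, -1.0]]
force: [-1.0, 0.5, 0.3]
opening: 1.003
grasp_force: 0.0
```

```bash
python3 w.py 9 .142,.16
```

```text
27.58 [ 0.4887 -0.234   0.2152] yaw x 92.58 z [-0.001  0.001 -1.   ] open 1.003 0.0 [-1.   0.5  0.3] [-37.  24.  94.   0.  61. -40.]
.142,.16 [ 487.3 -235.4] [50.6 47.7] 8.0 px [248 186] [321 257]
```

Call:
move_arm:
  increments:
    - {"xyz":[-3,0,20],"roll":0,"grip":100}
    - {"xyz":[0,0,30],"roll":0,"grip":100}
    - {"xyz":[0,0,30],"roll":0,"grip":100}
    - {"xyz":[0,0,20],"roll":0,"grip":80}
    - {"xyz":[0,0,7],"roll":0,"grip":70}

```text
time_s: 28.05
position: [0.4875, -0.2351, 0.1054]
tcp_rot: [[-0.047, 0.999, -0.005], [0.999, 0.047, 0.004], [0.004, -0.005, -1.0]]
force: [0.3, 1.0, -0.4]
opening: 0.921
grasp_force: 0.0
```

Call:
move_arm:
  increments:
    - {"xyz":[0,0,0],"roll":0,"grip":0}
    - {"xyz":[0,0,0],"roll":0,"grip":0}
    - {"xyz":[0,0,0],"roll":0,"grip":0}
    - {"xyz":[0,0,0],"roll":0,"grip":0}
    - {"xyz":[0,0,0],"roll":0,"grip":0}

```text
time_s: 28.47
position: [0.4897, -0.2385, 0.1094]
tcp_rot: [[-0.045, 0.999, 0.002], [0.999, 0.045, -0.002], [-0.002, 0.002, -1.0]]
force: [-0.3, -0.5, 4.2]
opening: 0.577
grasp_force: 29.9
```

Call:
move_arm:
  increments:
    - {"xyz":[0,0,0],"roll":0,"grip":0}
    - {"xyz":[0,0,0],"roll":0,"grip":0}
    - {"xyz":[0,0,0],"roll":0,"grip":0}

```text
time_s: 28.72
position: [0.4897, -0.2387, 0.1094]
tcp_rot: [[-0.045, 0.999, 0.002], [0.999, 0.045, -0.001], [-0.001, 0.002, -1.0]]
force: [-1.2, 0.2, 5.7]
opening: 0.579
grasp_force: 29.9
```

Call:
move_arm:
  increments:
    - {"xyz":[0,0,-15],"roll":0,"grip":0}
    - {"xyz":[0,0,-20],"roll":0,"grip":0}
    - {"xyz":[15,2,-10],"roll":0,"grip":0}
    - {"xyz":[25,4,0],"roll":0,"grip":0}
    - {"xyz":[30,5,0],"roll":0,"grip":0}

```text
time_s: 29.13
position: [0.4976, -0.1678, 0.1539]
tcp_rot: [[-0.042, 0.999, 0.002], [0.999, 0.042, -0.001], [-0.001, 0.002, -1.0]]
force: [1.1, 0.3, -3.2]
opening: 0.581
grasp_force: 29.9
```

Call:
move_arm:
  increments:
    - {"xyz":[30,4,0],"roll":0,"grip":0}
    - {"xyz":[30,4,0],"roll":0,"grip":0}
    - {"xyz":[30,4,0],"roll":0,"grip":0}
    - {"xyz":[30,5,0],"roll":0,"grip":0}
    - {"xyz":[30,5,0],"roll":0,"grip":0}

```text
time_s: 29.55
position: [0.5114, -0.0144, 0.1529]
tcp_rot: [[-0.045, 0.999, -0.001], [0.999, 0.045, 0.001], [0.001, -0.001, -1.0]]
force: [0.2, 0.1, -3.4]
opening: 0.583
grasp_force: 29.9
```

Call:
move_arm:
  increments:
    - {"xyz":[30,5,0],"roll":0,"grip":0}
    - {"xyz":[30,5,0],"roll":0,"grip":0}
    - {"xyz":[20,2,0],"roll":0,"grip":0}
    - {"xyz":[10,1,0],"roll":0,"grip":0}
    - {"xyz":[0,0,0],"roll":0,"grip":0}

```text
time_s: 29.97
position: [0.5202, 0.0761, 0.1528]
tcp_rot: [[-0.048, 0.999, -0.001], [0.999, 0.048, 0.001], [0.001, -0.001, -1.0]]
force: [0.1, -0.3, -2.6]
opening: 0.581
grasp_force: 29.9
```

Call:
move_arm:
  increments:
    - {"xyz":[0,0,0],"roll":0,"grip":0}
    - {"xyz":[0,0,10],"roll":0,"grip":0}
    - {"xyz":[0,0,15],"roll":0,"grip":0}
    - {"xyz":[0,0,10],"roll":0,"grip":0}
    - {"xyz":[0,0,5],"roll":0,"grip":0}

```text
time_s: 30.38
position: [0.52, 0.0724, 0.1111]
tcp_rot: [[-0.043, 0.999, -0.004], [0.999, 0.043, 0.0], [0.0, -0.004, -1.0]]
force: [-0.3, 1.1, -4.3]
opening: 0.582
grasp_force: 29.9
```

Call:
move_arm:
  increments:
    - {"xyz":[0,0,2],"roll":0,"grip":0}
    - {"xyz":[0,0,2],"roll":0,"grip":0}
    - {"xyz":[0,0,0],"roll":0,"grip":0}
    - {"xyz":[0,0,0],"roll":0,"grip":0}
    - {"xyz":[0,0,0],"roll":0,"grip":0}

```text
time_s: 30.8
position: [0.5216, 0.0736, 0.1095]
tcp_rot: [[-0.045, 0.999, 0.001], [0.999, 0.045, -0.0], [-0.0, 0.001, -1.0]]
force: [0.5, -0.2, -2.5]
opening: 0.573
grasp_force: 29.9
```

Call:
move_arm:
  increments:
    - {"xyz":[0,0,1.5],"roll":0,"grip":0}
    - {"xyz":[0,0,0],"roll":0,"grip":0}
    - {"xyz":[0,0,0],"roll":0,"grip":100}
    - {"xyz":[0,0,0],"roll":0,"grip":100}
    - {"xyz":[0,0,0],"roll":0,"grip":100}

```text
time_s: 31.22
position: [0.5215, 0.0736, 0.1078]
tcp_rot: [[-0.045, 0.999, 0.001], [0.999, 0.045, -0.0], [-0.0, 0.001, -1.0]]
force: [-0.1, -0.4, -0.7]
opening: 0.726
grasp_force: 0.0
```

Call:
move_arm:
  increments:
    - {"xyz":[0,0,0],"roll":0,"grip":100}
    - {"xyz":[0,0,0],"roll":0,"grip":100}
    - {"xyz":[0,0,0],"roll":0,"grip":100}
    - {"xyz":[0,0,0],"roll":0,"grip":100}
    - {"xyz":[0,0,-15],"roll":0,"grip":100}

```text
time_s: 31.63
position: [0.5193, 0.0736, 0.1206]
tcp_rot: [[-0.045, 0.999, -0.006], [0.999, 0.045, 0.0], [0.001, -0.005, -1.0]]
force: [-1.0, 0.6, -0.3]
opening: 0.99
grasp_force: 0.0
```

Call:
move_arm:
  increments:
    - {"xyz":[0,0,-30],"roll":0,"grip":100}
    - {"xyz":[0,0,-35],"roll":0,"grip":100}
    - {"xyz":[0,0,-20],"roll":-0.047,"grip":100}
    - {"xyz":[-20,-4,0],"roll":0,"grip":100}
    - {"xyz":[-35,-6,0],"roll":0,"grip":100}

```text
time_s: 32.05
position: [0.5174, 0.0196, 0.2095]
tcp_rot: [[-0.097, 0.995, 0.005], [0.995, 0.097, 0.0], [-0.0, 0.005, -1.0]]
force: [1.0, -0.9, -0.6]
opening: 1.002
grasp_force: 0.0
```

Call:
move_arm:
  increments:
    - {"xyz":[-35,-6,0],"roll":0,"grip":100}
    - {"xyz":[-35,-6,0],"roll":0,"grip":100}
    - {"xyz":[-35,-6,0],"roll":0,"grip":100}
    - {"xyz":[-35,-6,0],"roll":0,"grip":100}
    - {"xyz":[-35,-6,0],"roll":0,"grip":100}

```text
time_s: 32.47
position: [0.502, -0.1607, 0.2076]
tcp_rot: [[-0.092, 0.996, 0.0], [0.996, 0.092, 0.0], [0.0, 0.0, -1.0]]
force: [0.1, -0.0, -1.2]
opening: 0.998
grasp_force: 0.0
```

Call:
move_arm:
  increments:
    - {"xyz":[-35,-6,0],"roll":0,"grip":100}
    - {"xyz":[-35,-6,0],"roll":0,"grip":100}
    - {"xyz":[-35,-7,0],"roll":0,"grip":100}
    - {"xyz":[-35,-6,0],"roll":0,"grip":100}
    - {"xyz":[-16,-3,0],"roll":0,"grip":100}

```text
time_s: 32.88
position: [0.4887, -0.3218, 0.2076]
tcp_rot: [[-0.089, 0.996, 0.001], [0.996, 0.089, -0.003], [-0.003, 0.001, -1.0]]
force: [0.8, -0.2, 0.1]
opening: 1.002
grasp_force: 0.0
```

Call:
move_arm:
  increments:
    - {"xyz":[0,0,0],"roll":0,"grip":100}
    - {"xyz":[0,0,0],"roll":0,"grip":100}
    - {"xyz":[0,0,0],"roll":0,"grip":100}

```text
time_s: 33.13
position: [0.4886, -0.3154, 0.2072]
tcp_rot: [[-0.092, 0.996, -0.001], [0.996, 0.092, 0.002], [0.002, -0.001, -1.0]]
force: [-0.3, 0.3, 0.5]
opening: 1.001
grasp_force: 0.0
```

```bash
python3 w.py 10 .120,.135 .142,.16
python3 - <<'E'
from h import *
im,P,ok,M=look('top'); z=P[...,2];x,y=P[...,0],P[...,1]
m=ok&(z>.142)&(abs(y-.07)<.04)&(x>.45)&(x<.6); print(m.sum())
if m.sum()>50: print('aer',cv2.minAreaRect((P[m][:,:2]*1000).astype(np.float32)))
E
```

```text
33.13 [ 0.4886 -0.3154  0.2072] yaw x 95.3 z [-0.001  0.002 -1.   ] open 1.001 0.0 [-0.3  0.3  0.5] [-44.  28.  89.   0.  63. -49.]
.120,.135 [ 488.7 -314.6] [46.1 57.8] 5.5 px [253 172] [319 251]
.142,.16 [ 487.4 -302.9] [22.6 22.3] 48.5 px [269 187] [303 220]
0
```

Call:
move_arm:
  increments:
    - {"xyz":[0,0,24],"roll":0,"grip":100}
    - {"xyz":[0,0,32],"roll":0,"grip":100}
    - {"xyz":[0,0,32],"roll":0,"grip":100}
    - {"xyz":[0,0,18],"roll":0,"grip":80}
    - {"xyz":[0,0,7],"roll":0,"grip":60}

```text
time_s: 33.65
position: [0.4876, -0.3138, 0.0917]
tcp_rot: [[-0.094, 0.996, -0.005], [0.996, 0.094, 0.005], [0.005, -0.004, -1.0]]
force: [-0.3, -0.2, -0.1]
opening: 0.916
grasp_force: 0.0
```

Call:
move_arm:
  increments:
    - {"xyz":[0,0,0],"roll":0,"grip":0}
    - {"xyz":[0,0,0],"roll":0,"grip":0}
    - {"xyz":[0,0,0],"roll":0,"grip":0}
    - {"xyz":[0,0,0],"roll":0,"grip":0}
    - {"xyz":[0,0,0],"roll":0,"grip":0}

```text
time_s: 34.07
position: [0.4897, -0.3176, 0.096]
tcp_rot: [[-0.092, 0.996, 0.002], [0.996, 0.092, -0.002], [-0.002, 0.002, -1.0]]
force: [-1.3, 0.6, 0.0]
opening: 0.556
grasp_force: 0.0
```

Call:
move_arm:
  increments:
    - {"xyz":[0,0,0],"roll":0,"grip":0}
    - {"xyz":[0,0,0],"roll":0,"grip":0}
    - {"xyz":[0,0,0],"roll":0,"grip":0}
    - {"xyz":[0,0,0],"roll":0,"grip":0}

```text
time_s: 34.4
position: [0.4895, -0.3176, 0.0958]
tcp_rot: [[-0.092, 0.996, 0.002], [0.996, 0.092, -0.001], [-0.002, 0.002, -1.0]]
force: [0.1, 1.1, 6.3]
opening: 0.525
grasp_force: 29.9
```

Call:
move_arm:
  increments:
    - {"xyz":[0,0,-15],"roll":0,"grip":0}
    - {"xyz":[0,0,-20],"roll":0,"grip":0}
    - {"xyz":[15,3,-10],"roll":0,"grip":0}
    - {"xyz":[25,5,0],"roll":0,"grip":0}
    - {"xyz":[30,6,0],"roll":0,"grip":0}

```text
time_s: 34.82
position: [0.4969, -0.2462, 0.1403]
tcp_rot: [[-0.089, 0.996, 0.002], [0.996, 0.089, -0.002], [-0.002, 0.002, -1.0]]
force: [0.1, 0.2, -2.8]
opening: 0.526
grasp_force: 29.9
```

Call:
move_arm:
  increments:
    - {"xyz":[30,6,0],"roll":0,"grip":0}
    - {"xyz":[30,6,0],"roll":0,"grip":0}
    - {"xyz":[30,6,0],"roll":0,"grip":0}
    - {"xyz":[30,7,0],"roll":0,"grip":0}
    - {"xyz":[30,7,0],"roll":0,"grip":0}

```text
time_s: 35.23
position: [0.5136, -0.0911, 0.1393]
tcp_rot: [[-0.092, 0.996, -0.001], [0.996, 0.092, 0.001], [0.001, -0.001, -1.0]]
force: [0.3, 0.3, -2.1]
opening: 0.528
grasp_force: 29.9
```

Call:
move_arm:
  increments:
    - {"xyz":[30,7,0],"roll":0,"grip":0}
    - {"xyz":[30,7,0],"roll":0,"grip":0}
    - {"xyz":[18,4,0],"roll":0,"grip":0}
    - {"xyz":[9,2,0],"roll":0,"grip":0}
    - {"xyz":[0,0,0],"roll":0,"grip":0}

```text
time_s: 35.65
position: [0.5257, -0.0028, 0.1393]
tcp_rot: [[-0.095, 0.995, -0.001], [0.995, 0.095, 0.001], [0.001, -0.001, -1.0]]
force: [-0.8, -0.3, -2.9]
opening: 0.523
grasp_force: 29.9
```

Call:
move_arm:
  increments:
    - {"xyz":[0,0,0],"roll":0,"grip":0}
    - {"xyz":[0,0,10],"roll":0,"grip":0}
    - {"xyz":[0,0,15],"roll":0,"grip":0}
    - {"xyz":[0,0,10],"roll":0,"grip":0}
    - {"xyz":[0,0,5],"roll":0,"grip":0}

```text
time_s: 36.07
position: [0.5253, -0.0063, 0.0976]
tcp_rot: [[-0.09, 0.996, -0.003], [0.996, 0.09, 0.001], [0.001, -0.003, -1.0]]
force: [0.1, 0.0, -1.6]
opening: 0.53
grasp_force: 29.9
```

Call:
move_arm:
  increments:
    - {"xyz":[0,0,2],"roll":0,"grip":0}
    - {"xyz":[0,0,2],"roll":0,"grip":0}
    - {"xyz":[0,0,1],"roll":0,"grip":0}
    - {"xyz":[0,0,0],"roll":0,"grip":0}
    - {"xyz":[0,0,0],"roll":0,"grip":0}

```text
time_s: 36.48
position: [0.527, -0.0054, 0.0949]
tcp_rot: [[-0.092, 0.996, 0.001], [0.996, 0.092, -0.0], [-0.0, 0.001, -1.0]]
force: [-0.2, -0.1, -1.6]
opening: 0.525
grasp_force: 29.9
```

Call:
move_arm:
  increments:
    - {"xyz":[0,0,0.5],"roll":0,"grip":0}
    - {"xyz":[0,0,0],"roll":0,"grip":0}
    - {"xyz":[0,0,0],"roll":0,"grip":100}
    - {"xyz":[0,0,0],"roll":0,"grip":100}
    - {"xyz":[0,0,0],"roll":0,"grip":100}

```text
time_s: 36.9
position: [0.5267, -0.0052, 0.094]
tcp_rot: [[-0.092, 0.996, 0.0], [0.996, 0.092, -0.0], [-0.0, 0.0, -1.0]]
force: [-0.2, 0.9, 0.4]
opening: 0.668
grasp_force: 0.0
```

Call:
move_arm:
  increments:
    - {"xyz":[0,0,0],"roll":0,"grip":100}
    - {"xyz":[0,0,0],"roll":0,"grip":100}
    - {"xyz":[0,0,0],"roll":0,"grip":100}
    - {"xyz":[0,0,0],"roll":0,"grip":100}
    - {"xyz":[0,0,-15],"roll":0,"grip":100}

```text
time_s: 37.32
position: [0.5246, -0.0049, 0.1071]
tcp_rot: [[-0.092, 0.996, -0.005], [0.996, 0.092, 0.001], [0.002, -0.005, -1.0]]
force: [0.3, -0.3, 0.4]
opening: 0.979
grasp_force: 0.0
```

Call:
move_arm:
  increments:
    - {"xyz":[0,0,-30],"roll":0,"grip":100}
    - {"xyz":[0,0,-35],"roll":0,"grip":100}
    - {"xyz":[0,0,-30],"roll":0.047,"grip":100}
    - {"xyz":[-23,-4,0],"roll":0,"grip":100}
    - {"xyz":[-35,-5,0],"roll":0,"grip":100}

```text
time_s: 37.73
position: [0.5214, -0.0622, 0.2065]
tcp_rot: [[-0.049, 0.999, 0.005], [0.999, 0.049, -0.001], [-0.001, 0.005, -1.0]]
force: [0.8, -0.7, -0.6]
opening: 0.998
grasp_force: 0.0
```

Call:
move_arm:
  increments:
    - {"xyz":[-35,-5,0],"roll":0,"grip":100}
    - {"xyz":[-35,-5,0],"roll":0,"grip":100}
    - {"xyz":[-35,-5,0],"roll":0,"grip":100}
    - {"xyz":[-35,-5,0],"roll":0,"grip":100}
    - {"xyz":[-35,-5,0],"roll":0,"grip":100}

```text
time_s: 38.15
position: [0.5024, -0.2411, 0.204]
tcp_rot: [[-0.045, 0.999, -0.0], [0.999, 0.045, 0.0], [0.0, -0.0, -1.0]]
force: [0.2, 0.4, 0.6]
opening: 1.003
grasp_force: 0.0
```

Call:
move_arm:
  increments:
    - {"xyz":[-35,-5,0],"roll":0,"grip":100}
    - {"xyz":[-35,-5,0],"roll":0,"grip":100}
    - {"xyz":[-35,-5,0],"roll":0,"grip":100}
    - {"xyz":[-35,-4,0],"roll":0,"grip":100}
    - {"xyz":[-16,-2,0],"roll":0,"grip":100}

```text
time_s: 38.57
position: [0.4885, -0.4012, 0.204]
tcp_rot: [[-0.042, 0.999, 0.001], [0.999, 0.042, -0.003], [-0.003, 0.001, -1.0]]
force: [-0.1, 0.1, -0.4]
opening: 1.0
grasp_force: 0.0
```

Call:
move_arm:
  increments:
    - {"xyz":[0,0,0],"roll":0,"grip":100}
    - {"xyz":[0,0,0],"roll":0,"grip":100}
    - {"xyz":[0,0,0],"roll":0,"grip":100}

```text
time_s: 38.82
position: [0.4888, -0.3944, 0.2036]
tcp_rot: [[-0.046, 0.999, -0.001], [0.999, 0.046, 0.002], [0.002, -0.001, -1.0]]
force: [-0.1, 0.5, -0.3]
opening: 0.998
grasp_force: 0.0
```

```bash
python3 w.py 11 .110,.125
```

```text
38.82 [ 0.4888 -0.3944  0.2036] yaw x 92.61 z [-0.001  0.002 -1.   ] open 0.998 0.0 [-0.1  0.5 -0.3] [-49.  32.  83.   0.  66. -52.]
.110,.125 [ 491.1 -395.3] [56.7 55.7] 2.0 px [251 174] [328 249]
```

Call:
move_arm:
  increments:
    - {"xyz":[0,1,24],"roll":0,"grip":100}
    - {"xyz":[0,0,32],"roll":0,"grip":100}
    - {"xyz":[0,0,32],"roll":0,"grip":100}
    - {"xyz":[0,0,18],"roll":0,"grip":80}
    - {"xyz":[0,0,6],"roll":0,"grip":70}

```text
time_s: 39.28
position: [0.4887, -0.3922, 0.0887]
tcp_rot: [[-0.047, 0.999, -0.005], [0.999, 0.047, 0.006], [0.006, -0.005, -1.0]]
force: [-1.3, -0.2, 0.5]
opening: 0.922
grasp_force: 0.0
```

Call:
move_arm:
  increments:
    - {"xyz":[0,0,0],"roll":0,"grip":0}
    - {"xyz":[0,0,0],"roll":0,"grip":0}
    - {"xyz":[0,0,0],"roll":0,"grip":0}
    - {"xyz":[0,0,0],"roll":0,"grip":0}
    - {"xyz":[0,0,0],"roll":0,"grip":0}

```text
time_s: 39.7
position: [0.491, -0.3971, 0.094]
tcp_rot: [[-0.045, 0.999, 0.003], [0.999, 0.045, -0.003], [-0.003, 0.002, -1.0]]
force: [-0.6, 0.7, 3.8]
opening: 0.633
grasp_force: 30.0
```

Call:
move_arm:
  increments:
    - {"xyz":[0,0,0],"roll":0,"grip":0}
    - {"xyz":[0,0,0],"roll":0,"grip":0}
    - {"xyz":[0,0,0],"roll":0,"grip":0}
    - {"xyz":[0,0,0],"roll":0,"grip":0}

```text
time_s: 40.03
position: [0.491, -0.3971, 0.0939]
tcp_rot: [[-0.045, 0.999, 0.003], [0.999, 0.045, -0.002], [-0.002, 0.002, -1.0]]
force: [0.3, 1.3, 6.3]
opening: 0.637
grasp_force: 30.0
```

Call:
move_arm:
  increments:
    - {"xyz":[0,0,-15],"roll":0,"grip":0}
    - {"xyz":[0,0,-20],"roll":0,"grip":0}
    - {"xyz":[15,2,-10],"roll":0,"grip":0}
    - {"xyz":[25,4,0],"roll":0,"grip":0}
    - {"xyz":[30,5,0],"roll":0,"grip":0}

```text
time_s: 40.45
position: [0.498, -0.3261, 0.1378]
tcp_rot: [[-0.042, 0.999, 0.002], [0.999, 0.042, -0.002], [-0.002, 0.002, -1.0]]
force: [1.4, 0.5, -3.9]
opening: 0.635
grasp_force: 30.0
```

Call:
move_arm:
  increments:
    - {"xyz":[30,5,0],"roll":0,"grip":0}
    - {"xyz":[30,5,0],"roll":0,"grip":0}
    - {"xyz":[30,5,0],"roll":0,"grip":0}
    - {"xyz":[30,5,0],"roll":0,"grip":0}
    - {"xyz":[30,5,0],"roll":0,"grip":0}

```text
time_s: 40.87
position: [0.5152, -0.1721, 0.1368]
tcp_rot: [[-0.045, 0.999, -0.001], [0.999, 0.045, 0.001], [0.001, -0.001, -1.0]]
force: [0.1, -0.6, -3.4]
opening: 0.634
grasp_force: 30.0
```

Call:
move_arm:
  increments:
    - {"xyz":[30,5,0],"roll":0,"grip":0}
    - {"xyz":[30,5,0],"roll":0,"grip":0}
    - {"xyz":[20,3,0],"roll":0,"grip":0}
    - {"xyz":[11,1,0],"roll":0,"grip":0}
    - {"xyz":[0,0,0],"roll":0,"grip":0}

```text
time_s: 41.28
position: [0.5247, -0.0802, 0.1368]
tcp_rot: [[-0.048, 0.999, -0.002], [0.999, 0.048, 0.001], [0.001, -0.002, -1.0]]
force: [-0.2, 0.5, -2.8]
opening: 0.634
grasp_force: 30.0
```

Call:
move_arm:
  increments:
    - {"xyz":[0,0,0],"roll":0,"grip":0}
    - {"xyz":[0,0,10],"roll":0,"grip":0}
    - {"xyz":[0,0,15],"roll":0,"grip":0}
    - {"xyz":[0,0,10],"roll":0,"grip":0}
    - {"xyz":[0,0,5],"roll":0,"grip":0}

```text
time_s: 41.7
position: [0.5249, -0.0843, 0.0951]
tcp_rot: [[-0.043, 0.999, -0.003], [0.999, 0.043, 0.001], [0.001, -0.003, -1.0]]
force: [-0.5, 0.9, -2.9]
opening: 0.633
grasp_force: 30.0
```

Call:
move_arm:
  increments:
    - {"xyz":[0,0,2],"roll":0,"grip":0}
    - {"xyz":[0,0,2],"roll":0,"grip":0}
    - {"xyz":[0,0,1.5],"roll":0,"grip":0}
    - {"xyz":[0,0,0],"roll":0,"grip":0}
    - {"xyz":[0,0,0],"roll":0,"grip":0}

```text
time_s: 42.12
position: [0.5255, -0.0838, 0.093]
tcp_rot: [[-0.045, 0.999, -0.001], [0.999, 0.045, -0.001], [-0.001, -0.001, -1.0]]
force: [-3.4, -1.2, 7.2]
opening: 0.636
grasp_force: 30.0
```

Contact. Release, retreat, then check everything.

Call:
move_arm:
  increments:
    - {"xyz":[0,0,0],"roll":0,"grip":100}
    - {"xyz":[0,0,0],"roll":0,"grip":100}
    - {"xyz":[0,0,0],"roll":0,"grip":100}
    - {"xyz":[0,0,0],"roll":0,"grip":100}
    - {"xyz":[0,0,0],"roll":0,"grip":100}

```text
time_s: 42.53
position: [0.5265, -0.0835, 0.0917]
tcp_rot: [[-0.045, 0.999, 0.001], [0.999, 0.045, -0.0], [-0.0, 0.001, -1.0]]
force: [0.2, 0.2, 1.2]
opening: 0.93
grasp_force: 0.0
```

Call:
move_arm:
  increments:
    - {"xyz":[0,0,0],"roll":0,"grip":100}
    - {"xyz":[0,0,0],"roll":0,"grip":100}
    - {"xyz":[0,0,-15],"roll":0,"grip":100}
    - {"xyz":[0,0,-30],"roll":0,"grip":100}
    - {"xyz":[0,0,-35],"roll":0,"grip":100}

```text
time_s: 42.95
position: [0.5243, -0.0828, 0.1705]
tcp_rot: [[-0.045, 0.999, -0.005], [0.999, 0.045, 0.002], [0.002, -0.005, -1.0]]
force: [1.6, 0.2, 0.0]
opening: 1.001
grasp_force: 0.0
```

Call:
move_arm:
  increments:
    - {"xyz":[0,0,-30],"roll":0,"grip":100}
    - {"xyz":[-20,-3,0],"roll":0,"grip":100}
    - {"xyz":[-35,-6,0],"roll":0,"grip":100}
    - {"xyz":[-35,-6,0],"roll":0,"grip":100}
    - {"xyz":[-35,-6,0],"roll":0,"grip":100}

```text
time_s: 43.37
position: [0.5105, -0.2101, 0.202]
tcp_rot: [[-0.046, 0.999, 0.001], [0.999, 0.046, -0.0], [-0.0, 0.001, -1.0]]
force: [0.9, 0.1, -0.2]
opening: 1.0
grasp_force: 0.0
```

Call:
move_arm:
  increments:
    - {"xyz":[-35,-6,0],"roll":0,"grip":100}
    - {"xyz":[-35,-10,0],"roll":0,"grip":100}
    - {"xyz":[-35,-10,0],"roll":0,"grip":100}
    - {"xyz":[-35,-10,0],"roll":0,"grip":100}
    - {"xyz":[-35,-10,0],"roll":0,"grip":100}

```text
time_s: 43.78
position: [0.4718, -0.3876, 0.2013]
tcp_rot: [[-0.045, 0.999, -0.0], [0.999, 0.045, 0.0], [0.0, -0.0, -1.0]]
force: [0.3, -0.7, -0.1]
opening: 1.003
grasp_force: 0.0
```

Call:
move_arm:
  increments:
    - {"xyz":[-35,-10,0],"roll":0,"grip":100}
    - {"xyz":[0,0,0],"roll":0,"grip":100}
    - {"xyz":[0,0,0],"roll":0,"grip":100}

```text
time_s: 44.03
position: [0.4633, -0.4235, 0.2011]
tcp_rot: [[-0.041, 0.999, 0.0], [0.999, 0.041, 0.0], [0.0, 0.0, -1.0]]
force: [-0.1, -0.1, 0.4]
opening: 1.002
grasp_force: 0.0
```

Run:
```python
from h import *
st(); im,P,ok,M=look('top','t12'); cv2.imwrite('pics/t12c.png',cv2.resize(im[90:290,60:360,::-1],None,fx=2.5,fy=2.5))
zz=P[...,2];x,y=P[...,0],P[...,1]
def rect(l,m):
    q=P[m]; r=cv2.minAreaRect((q[:,:2]*1000).astype(np.float32)); print(l,len(q),'c',np.round(r[0],1),'size',np.round(r[1],1),'ang',round(r[2],2),'z',np.round(np.median(q[:,2])*1000,1))
rect('jar lid',ok&(zz>.112)&(abs(y+.08)<.035)&(x>.45)&(x<.6))
rect('aer cap',ok&(zz>.142)&(abs(y-.07)<.035)&(x>.45)&(x<.6))
rect('tin body',ok&(zz>.122)&(zz<.136)&(abs(y)<.035)&(x>.45)&(x<.6))
rect('bar',ok&(zz>.095)&(zz<.125)&(y>.25)&(y<.4)&(x>.45)&(x<.56))
```

```text
44.03 [ 0.4633 -0.4235  0.2011] yaw x 92.37 z [ 0.  0. -1.] open 1.002 0.0 [-0.1 -0.1  0.4] [-53.  32.  83.   0.  65. -55.]
jar lid 149 c [535.2 -67.7] size [16.5 48.9] ang 48.5 z 118.7
aer cap 509 c [517.6  75.4] size [48.4 50.2] ang 42.79 z 153.0
tin body 531 c [524.8  -2. ] size [47.3 57.8] ang 5.24 z 128.6
bar 306 c [502.  326.3] size [90.1 12.5] ang 82.72 z 108.6
```

View pics/t12c.png

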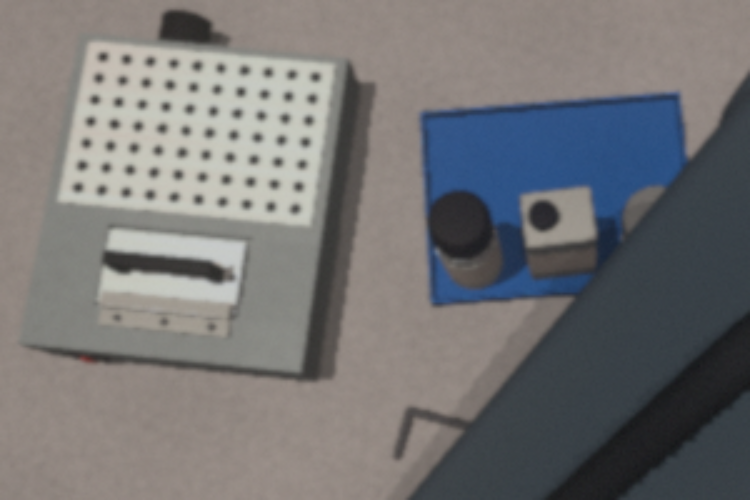

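The crop shows the cover flat in the hatch (170,265) against the lip. The can (462,225) and tin (558,220) are within about 3 mm of their starting places. The jar (650,215) is partly behind the arm, and its lid is at its original height.

```bash
python3 -c "
from rig import bot
print(bot.hand_in())"
```

```text
the job is handed in; nothing more can be done
None
```

The hatch is closed with the cover flat under the lip, the can, jar and tin are back upright in the tray where they stood, and the job is handed in at about 44 s, though the verdict wasn't shown and the jar's place is only partly confirmed by camera.

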